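# Make up the lunch and the coffee table caddy

### The job

Make up the two wire table caddies from the stock on the counter: the lunch caddy (three cells) gets the hot sauce bottle in its middle cell and a shaker in each end cell, the coffee caddy (two cells) gets the sachet box lengthwise in its long cell and the small tin in its square cell. Everything must stand upright, right down on the caddy's base, and nothing may be tipped over on the way. The jam jar is not wanted: leave it standing where it is.

Things in the scene. Friction and masses are not known exactly. Their poses are not given: they have to be found in the camera images.
- lunch_caddy: Steel wire caddy, dark base, THREE cells in a row, 228 mm long over its end loops, 81 mm wide. Origin: centre of underside; y along the length, z up. Base top z 6 mm (things stand on it); fence and dividers of 5 mm wire, top edge z 39 mm; end loops to z 61 mm. Loose, 0.9 kg. Clear cells (x by y): middle 64x66 mm at y = 0; ends 64x62 mm at y = +69 and -69 mm; all at x = 0.
- coffee_caddy: Steel wire caddy, dark base, TWO cells in a row, 226 mm long over its end loops, 91 mm wide. Origin: centre of underside; y along the length, z up. Base top z 6 mm (things stand on it); fence and dividers of 5 mm wire, top edge z 39 mm; end loops to z 61 mm. Loose, 0.9 kg. Clear cells (x by y): long cell 74x118 mm at y = -40 mm; square cell 74x75 mm at y = +61.5 mm; both at x = 0.
- hot_sauce: Slim round sauce bottle with a long neck and a yellow cap, 184 mm tall, 48 mm across, 0.2 kg. Origin: centre of the underside, z up. To the fingers its upper part is a smooth cone: 48 mm across at 90 mm height, 37 at 130, 32 at 145, 22 at 182. Tallest of the stock: a gripper body does not fit over it for a low grasp, so grip the neck, 130 to 145 mm up.
- shaker_a: Small glass shaker with a grey metal top, round, 90 mm tall; 44 mm across at its widest (30 mm up), tapering to 34 mm at 66 mm, metal top 34 mm across from 66 to 78 mm, then domed, 0.1 kg. Origin: centre of the underside, z up. One of two, salt and pepper; for this job they are interchangeable.
- shaker_b: The other small glass shaker, same size and make as shaker_a (44 mm across, 90 mm tall, grey metal top, origin at the centre of the underside); only the filling differs.
- sachet_box: Open cream card box holding upright paper sachets, 100 mm long (its x), 57 mm wide (its y), 75 mm tall (one short end only 66 mm), 0.09 kg; walls 2 mm. Origin: centre of the underside, z up. Grip it across its 57 mm width.
- milk_tin: Short round food tin, white and red, 57 mm across, 72 mm tall, 0.18 kg. Origin: centre of the underside, z up.
- jam_jar: Glass jam jar with a black lid, 63 by 68 mm, 115 mm tall, taller and fatter than the tin. Origin: centre of the underside. Not part of either kit: it stays where it stands.
There are look-alikes about, which are no part of the job. What is shaped like the milk_tin but orange or turquoise is not meant.

How it is judged:
By the outcome, as a careful person would: the job done as asked, in the order asked, and still so for the second after the job is handed in, with the robot touching nothing.
It also fails if it takes over 141 s, if anything falls off the work surface, if the arm or the gripper's body presses on something with over 40 N, if the wrist force passes 120 N, or if a joint passes its speed limit or range.

### The arm

A 6-joint arm with a two-finger parallel gripper is mounted at the origin on a cart in front of the work surface, level with it; the furniture and walls round the work are solid. World frame = base frame: x ahead of the robot, y to its left, z up, the work surface at z = 0. Lengths are in m, angles in rad, forces in N, time in s.
With the tool pointing down it reaches from about 0.375 to 0.9 m from the base axis. Payload 3.1 kg.
Tool frame: the origin (TCP) lies at the very end of the fingers, on their centre line; the grasp point (between the pads) lies 19 mm behind it; z points along the fingers, y is the line along which they close (so a half turn about z gives the same grasp; the last joint's range is limited). The gripper opens to 85 mm and grips with 20 to 120 N. Pads are 22 mm wide; open, the fingers measure 114 mm over their backs; the gripper's body (76 mm by 85 mm) begins 54 mm behind the grasp point. The pads swing forward as they close: fully open they stand 13 mm farther back than shut.
Start: joints at [-1.385, 0.527, 1.433, -0, 1.181, -0.178], TCP at [0.222, -0.584, 0.198] pointing down, gripper open.
Joint ranges: [-3.08, 3.08], [-0.75, 2.2], [0.22, 2.44], [-1.43, 4.57], [0, 2.65], [-2.85, 2.85]. Speed limits (rad/s): [2.79, 2.79, 3.14, 3.14, 3.14, 3.14].

### API

Orientations are given as a unit quaternion [x, y, z, w].
In Python, from station import sense, snapshot, camera_params, sign_off gives the robot as it stands.
- The arm moves only by the shell command python3 -m handwheel 'ROWS' [OPENING] [FORCE]. ROWS is JSON, a list that holds one entry, the list of rows, each a list of 4 numbers: the shift along the tool's x, y, z in units of 25 mm (1.0 is 25 mm), then the turn about the tool's z in units of 6 degrees (1.0 is 6 degrees). A call has 1 to 20 rows; each row shifts and turns the commanded pose from where the row before left it, along the tool's axes as they then stand; what a row does not reach is not made up. A row lasts 1/8 s, in which the tool goes at most 62.5 mm and 10.7 degrees, less where a joint would pass 70% of its speed; a pose out of reach is approached as far as the arm can. A call is refused whole if a number of a shift passes 1 or a number of a turn 1, either way. A call with a gripper value outside its range is refused whole. OPENING is the finger opening in mm, from 0 to 85.4, set as the call begins (- or left out, the last holds). The fingers move at their own pace and stop on an object; FORCE is the grip in N (left out, the last holds). Time passes only in rows, so rows that do not move let the fingers close. It gives the time, the measured TCP pose, the force, the opening and the grip force at its end, in the units of the state.
- sense(): the state, without advancing time (a new reading comes with each control period).
- snapshot(name): name is "scene" or "side" or "wrist"; returns (picture, depth): 480x640x3 uint8, red, green, blue; 480x640 float32, m along the optical axis (not along the pixel's ray), 0 where there is no reading.
- camera_params(name): a dict with "mtx" (3x3 intrinsics, pixels), "extrinsics" (4x4, takes a point from camera to world coordinates); the wrist camera has in their place "hand_eye" (4x4, takes a point from camera to tool coordinates, whose origin is the TCP and whose axes are the flange's). Camera axes: x right, y up, looking along -z (the intrinsics and any distortion apply to the point x, -y, -z); pixel columns grow to the right and rows downward; lengths in m; the calibration is good to about 2 mm. A picture is of the moment at which its call begins: read the wrist's pose just before it. camera_params takes no time and is no camera call.
- sign_off(): hands the job in; it is judged then, once.
The state is a dict: "t": time; "q": joint angles; "qd": joint speeds; "tau": joint torques, N m; "tcp_pos": TCP position; "tool_rot": TCP orientation; "force": force on the tool from outside, world axes, zero at the start; "ft_torque": the same for the moment, N m; "finger_gap": opening from 0.0 (shut) to 1.0 (fully open); "gripper_force": force on a finger pad.
Only numpy, scipy, OpenCV 4.12 (cv2) and the standard library are available. Lean on these libraries where they do the work, as an engineer would, in place of code of your own. Each camera call takes 0.05 s, during which the arm holds its last target. There are 200 camera calls.

## Working session

There is one attempt and no reset: what is moved stays moved. The work goes in short steps, Python scripts to look and compute and a shell command to move; the robot and the scene stay as the last step left them, time stands still between calls to the robot, and variables do not carry over. Pictures are saved under pics/ and viewed, at most 14 in all, crops included, and the job is handed in when it is done.

```bash
ls; mkdir -p pics
python3 - <<'E'
from station import *
import cv2,numpy as np
np.set_printoptions(precision=4,suppress=True)
s=sense();print(s)
for n in("scene","side","wrist"):
    p,d=snapshot(n);cv2.imwrite(f"pics/{n}0.png",p[:,:,::-1]);np.save(f"pics/{n}0.npy",d)
    print(n,camera_params(n),(d>0).mean())
E
```

```text
pics
{'t': 0.0, 'q': array([-1.3855,  0.5285,  1.4339,  0.    ,  1.1814, -0.1785]), 'qd': array([-0.0013,  0.0009,  0.0006,  0.    , -0.0022,  0.001 ]), 'tau': array([  0.    , -44.2348, -17.8025,  -0.0002,   0.0085,   0.    ]), 'tcp_pos': array([ 0.2223, -0.5833,  0.1968]), 'tool_rot': array([ 0.9835,  0.1809,  0.    , -0.0011]), 'force': array([-0.2954,  0.0648, -0.1259]), 'ft_torque': array([-0.0242,  0.0296, -0.009 ]), 'gripper_force': 0.0, 'finger_gap': 0.9976596271946084}
scene {'mtx': array([[489.5726,   0.    , 322.9043],
       [  0.    , 489.5726, 243.4337],
       [  0.    ,   0.    ,   1.    ]]), 'extrinsics': array([[-0.9006,  0.3405, -0.2701,  0.2184],
       [-0.4342, -0.6764,  0.595 ,  0.7432],
       [ 0.0199,  0.6531,  0.757 ,  0.9078],
       [ 0.    ,  0.    ,  0.    ,  1.    ]])} 0.996044921875
side {'mtx': array([[438.7002,   0.    , 326.0794],
       [  0.    , 438.7002, 240.3882],
       [  0.    ,   0.    ,   1.    ]]), 'extrinsics': array([[-0.3945, -0.7969,  0.4575,  1.0429],
       [ 0.9189, -0.3387,  0.2023,  0.2871],
       [-0.0062,  0.5002,  0.8659,  1.0197],
       [ 0.    ,  0.    ,  0.    ,  1.    ]])} 0.49031901041666665
wrist {'mtx': array([[378.0061,   0.    , 317.9137],
       [  0.    , 378.0061, 237.7989],
       [  0.    ,   0.    ,   1.    ]]), 'hand_eye': array([[ 0.0002,  0.9449,  0.3274,  0.0847],
       [ 1.    ,  0.0001, -0.001 ,  0.0002],
       [-0.001 ,  0.3274, -0.9449, -0.1754],
       [ 0.    ,  0.    ,  0.    ,  1.    ]])} 0.9960611979166667
```

View pics/scene0.png

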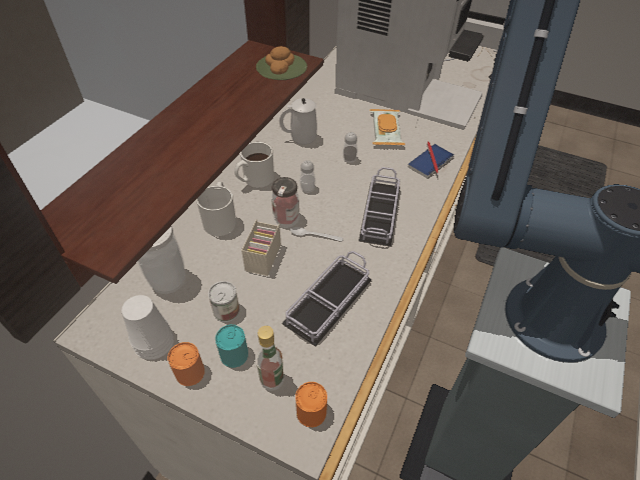

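View pics/side0.png

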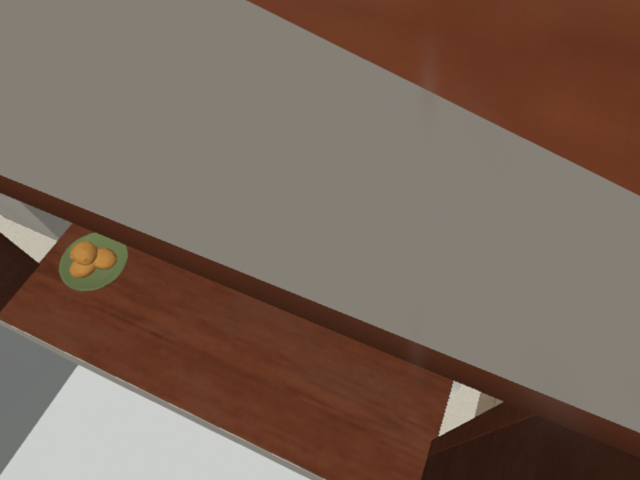

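The scene view shows these:
- **Caddies:** the coffee caddy (2 cells) is near (329,298) and the lunch caddy (3 cells) near (380,208).
- **Wanted stock:** hot sauce (268,360), shakers (308,178) and (350,148), sachet box (262,247), white/red tin (224,300).
- **Could be taken for the tin:** orange (186,364) and (311,404), turquoise (232,346), jam jar (286,203).

The side camera sees only the wall and ledge.

```bash
cat > h.py <<'E'
from station import *
import cv2,numpy as np
from scipy.spatial.transform import Rotation as R
np.set_printoptions(precision=4,suppress=True)
def T_of(name,s=None):
    c=camera_params(name)
    if name!="wrist": return c["mtx"],np.array(c["extrinsics"])
    T=np.eye(4);T[:3,:3]=R.from_quat(s["tool_rot"]).as_matrix();T[:3,3]=s["tcp_pos"]
    return c["mtx"],T@np.array(c["hand_eye"])
def ray(K,T,u,v):
    d=np.stack([(np.asarray(u)-K[0,2])/K[0,0],-(np.asarray(v)-K[1,2])/K[1,1],-np.ones(np.shape(u))],-1)
    return T[:3,3],d@T[:3,:3].T
def onplane(K,T,u,v,z):
    o,d=ray(K,T,u,v);return o+d*((z-o[2])/d[...,2])[...,None]
def cloud(K,T,D):
    v,u=np.mgrid[0:480,0:640];o,d=ray(K,T,u,v);P=o+d*D[...,None];P[D<=0]=np.nan;return P
def wrist(tag):
    s=sense();p,D=snapshot("wrist");cv2.imwrite(f"pics/{tag}.png",p[:,:,::-1]);np.save(f"pics/{tag}.npy",D)
    K,T=T_of("wrist",s);np.savez(f"pics/{tag}.npz",K=K,T=T);return p,D,K,T
E
python3 - <<'E'
from h import *
K,T=T_of("scene");D=np.load("pics/scene0.npy");P=cloud(K,T,D);np.save("pics/P.npy",P)
def q(n,u,v):print(n,P[v,u])
q("counter",330,255);q("counter2",420,190);q("ledge",150,200);q("ledge edge",222,170);q("ledgenear",140,240)
q("machine",390,40);q("tray",450,105)
for n,(u0,v0,u1,v1) in dict(sauce=(252,325,286,390),tin=(207,280,240,320),box=(242,220,283,275),jam=(270,178,302,228),sh1=(300,160,318,195),sh2=(342,132,358,164),or1=(165,342,207,387),or2=(293,382,330,428),turq=(215,324,249,369),cof=(283,250,372,343),lun=(358,168,402,246),mug=(240,140,275,190),mug2=(197,180,236,238),canis=(140,220,186,296),cup=(122,295,172,358),pot=(280,95,318,148)).items():
    X=P[v0:v1,u0:u1].reshape(-1,3);X=X[np.isfinite(X[:,0])&(X[:,2]>.012)]
    zt=np.percentile(X[:,2],99);t=X[X[:,2]>zt-.008]
    print(n,"zmax",zt.round(4),"top ctr",(t.max(0)+t.min(0))[:2]/2,"size",np.ptp(t,axis=0)[:2])
# height map
H=np.zeros((480,600,3),np.uint8);m=np.isfinite(P[...,0]);X=P[m];I=cv2.imread("pics/scene0.png")[m]
o=np.argsort(X[:,2]);X=X[o];I=I[o]
r=((1.1-X[:,0])*400).astype(int);c=((.55-X[:,1])*400).astype(int)
k=(r>=0)&(r<480)&(c>=0)&(c<600)&(X[:,2]<.6);H[r[k],c[k]]=I[k];cv2.imwrite("pics/top.png",H)
E
```

```text
counter [ 0.512   0.0531 -0.0025]
counter2 [ 0.3894 -0.2596  0.0022]
ledge [0.8411 0.2381 0.1969]
ledge edge [0.775  0.0767 0.1797]
ledgenear [0.7916 0.3314 0.1927]
machine [ 0.6224 -0.5683  0.2309]
tray [ 0.4253 -0.6592  0.0231]
sauce zmax 0.1875 top ctr [0.4774 0.3968] size [0.0278 0.0271]
tin zmax 0.0748 top ctr [0.6464 0.2995] size [0.0581 0.0578]
box zmax 0.078 top ctr [0.6505 0.1359] size [0.075  0.1057]
jam zmax 0.1185 top ctr [ 0.6636 -0.0009] size [0.0609 0.0603]
sh1 zmax 0.091 top ctr [ 0.667  -0.1257] size [0.0308 0.0299]
sh2 zmax 0.0917 top ctr [ 0.6137 -0.286 ] size [0.027  0.0257]
or1 zmax 0.0744 top ctr [0.6313 0.4533] size [0.0572 0.0575]
or2 zmax 0.0751 top ctr [0.38   0.4195] size [0.056  0.0569]
turq zmax 0.0746 top ctr [0.5739 0.3824] size [0.0571 0.0564]
cof zmax 0.0625 top ctr [0.4563 0.1798] size [0.0832 0.2267]
lun zmax 0.063 top ctr [ 0.4546 -0.1258] size [0.0945 0.2265]
mug zmax 0.1941 top ctr [ 0.7784 -0.0138] size [0.0118 0.0305]
mug2 zmax 0.1944 top ctr [0.7825 0.1489] size [0.0202 0.0473]
canis zmax 0.1959 top ctr [0.7978 0.3066] size [0.0515 0.0951]
cup zmax 0.1326 top ctr [0.7379 0.4311] size [0.0576 0.0576]
pot zmax 0.1951 top ctr [ 0.784  -0.2202] size [0.0201 0.0587]
```

View pics/top.png

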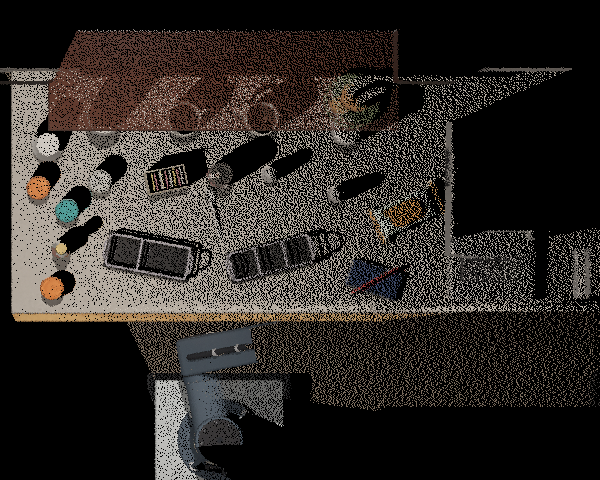

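```bash
python3 -m handwheel '[[[0,0,-0.5,0.87],[0,0,-0.5,0.87],[0,0,-0.5,0.87],[0,0,-0.5,0.87],[0.44,-0.98,0,0],[0.44,-0.98,0,0],[0.44,-0.98,0,0],[0.44,-0.98,0,0],[0.44,-0.98,0,0],[0.44,-0.98,0,0],[0.44,-0.98,0,0],[0.44,-0.98,0,0],[0.44,-0.98,0,0],[0.44,-0.98,0,0],[0.44,-0.98,0,0],[0.44,-0.98,0,0],[0.44,-0.98,0,0],[0.44,-0.98,0,0],[0.44,-0.98,0,0],[0.44,-0.98,0,0]]]' 85; python3 -m handwheel '[[[0.44,-0.98,0,0],[0.44,-0.98,0,0],[0.44,-0.98,0,0],[0.44,-0.98,0,0],[0.44,-0.98,0,0],[0.44,-0.98,0,0],[0.44,-0.98,0,0],[0.44,-0.98,0,0],[0.44,-0.98,0,0],[0,0,0,0],[0,0,0,0]]]'; python3 -c "
from h import *
wrist('w1')"
```

```text
t: 2.65
tcp_pos: [0.3989, -0.1907, 0.2479]
tool_rot: [1.0, -0.0, 0.0, 0.0]
force: [0.4, -0.7, 0.4]
finger_gap: 0.998
gripper_force: 0.0
t: 4.03
tcp_pos: [0.4972, 0.0282, 0.2477]
tool_rot: [1.0, -0.0, -0.0, 0.0]
force: [0.5, -0.9, 0.1]
finger_gap: 0.993
gripper_force: 0.0
```

View pics/w1.png

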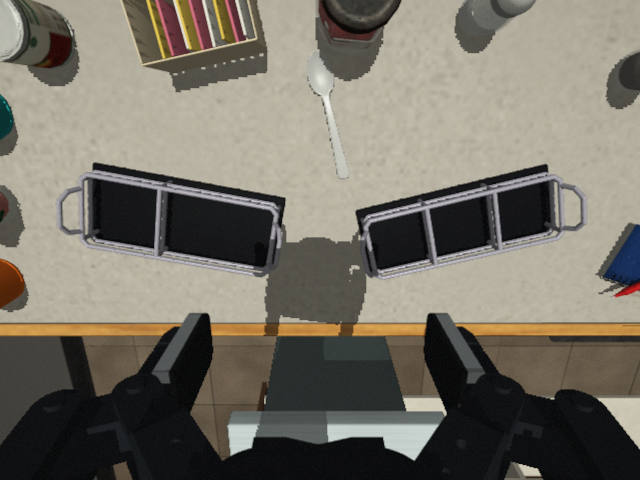

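The wrist view shows the coffee caddy's square cell on the left (126,215) and its long cell on the right (222,232). The lunch caddy's cells are near (396,241), (460,225) and (525,210). Next I measure the fence rims in both views.

Run:
```python
from h import *
z=np.load("pics/w1.npz");Pw=cloud(z["K"],z["T"],np.load("pics/w1.npy"));Ps=np.load("pics/P.npy")
for nm,c,n in(("coffee",(.456,.18),"x"),("lunch",(.455,-.126),"x")):
  for vn,P in(("wrist",Pw),("scene",Ps)):
    X=P.reshape(-1,3);X=X[np.isfinite(X[:,0])];X=X[(abs(X[:,0]-c[0])<.08)&(abs(X[:,1]-c[1])<.14)]
    print(nm,vn,"counter z",np.median(X[X[:,2]<.02][:,2]).round(4),"loop z",np.percentile(X[:,2],99.8).round(4))
    for a,b in((.031,.046),(.053,.066),(.008,.066)):
      F=X[(X[:,2]>a)&(X[:,2]<b)]
      (cx,cy),(w,h),an=cv2.minAreaRect(F[:,:2].astype(np.float32))
      bx=cv2.boxPoints(((cx,cy),(w,h),an));e=[bx[1]-bx[0],bx[2]-bx[1]];l=max(e,key=np.linalg.norm);hd=np.degrees(np.arctan2(l[1],l[0]))%180
      print("  ",a,len(F),"ctr",np.round((cx,cy),4),"size",np.round((w,h),4),"axis deg",hd.round(2),"z",np.median(F[:,2]).round(4))
# fence mask rays onto z=.039 from wrist: bright wire
I=cv2.imread("pics/w1.png")
for nm,(u0,v0,u1,v1) in(("coffee",(50,155,300,285)),("lunch",(350,155,595,285))):
    P=Pw[v0:v1,u0:u1];g=(P[...,2]>.031)&(P[...,2]<.046);v,u=np.nonzero(g)
    Q=onplane(z["K"],z["T"],u+u0,v+v0,.037);r=cv2.minAreaRect(Q[:,:2].astype(np.float32));print(nm,"rays",r)
# two-view objects
for n,c in dict(jam=(.6636,0),sh1=(.667,-.1257),sauce=(.4774,.3968),box=(.65,.136)).items():
    X=Pw.reshape(-1,3);X=X[np.isfinite(X[:,0])];X=X[(np.hypot(X[:,0]-c[0],X[:,1]-c[1])<.07)&(X[:,2]>.012)]
    if len(X):print(n,len(X),X.max(0),X.min(0))
# box orientation from scene
X=Ps[215:280,238:288].reshape(-1,3);X=X[(X[:,2]>.06)&(X[:,2]<.085)];print("box rect",cv2.minAreaRect(X[:,:2].astype(np.float32)))
p,d=snapshot("side");K,T=T_of("side");P=cloud(K,T,d);print("side grey",P[100,150],P[200,300],P[300,500],"brown",P[60,500])
```

```text
coffee wrist counter z -0.0001 loop z 0.3694
   0.031 2831 ctr [0.4606 0.1789] size [0.2136 0.0844] axis deg 79.14 z 0.0369
   0.053 413 ctr [0.4607 0.1788] size [0.2259 0.0433] axis deg 78.65 z 0.0583
   0.008 5602 ctr [0.4606 0.1789] size [0.2259 0.0846] axis deg 79.06 z 0.036
coffee scene counter z 0.0033 loop z 0.0623
   0.031 584 ctr [0.4584 0.1789] size [0.2115 0.0854] axis deg 79.2 z 0.0395
   0.053 103 ctr [0.4578 0.1801] size [0.2277 0.0467] axis deg 78.66 z 0.0603
   0.008 2279 ctr [0.4574 0.1802] size [0.2277 0.0893] axis deg 78.93 z 0.0222
lunch wrist counter z -0.0002 loop z 0.3695
   0.031 2982 ctr [ 0.4577 -0.128 ] size [0.0749 0.2155] axis deg 104.02 z 0.037
   0.053 421 ctr [ 0.4584 -0.1287] size [0.0432 0.2278] axis deg 104.39 z 0.0584
   0.008 5924 ctr [ 0.4579 -0.1288] size [0.075  0.2278] axis deg 104.08 z 0.036
lunch scene counter z 0.0029 loop z 0.0631
   0.031 440 ctr [ 0.4561 -0.1279] size [0.074  0.2137] axis deg 104.24 z 0.0395
   0.053 80 ctr [ 0.456  -0.1266] size [0.0457 0.229 ] axis deg 103.84 z 0.0598
   0.008 1390 ctr [ 0.488 -0.119] size [0.148 0.229] axis deg 103.44 z 0.0224
coffee rays ((0.4617425203323364, 0.1815439909696579), (0.2185133993625641, 0.08409799635410309), 79.2366714477539)
lunch rays ((0.45913589000701904, -0.1305038332939148), (0.07456120103597641, 0.22041629254817963), 14.2103910446167)
jam 3135 [0.6678 0.0304 0.117 ] [ 0.634  -0.0318  0.0121]
sh1 1824 [ 0.676  -0.1066  0.0885] [ 0.6466 -0.1448  0.012 ]
sauce 242 [0.4958 0.3852 0.0271] [0.4588 0.3708 0.012 ]
box 8193 [0.6772 0.1873 0.0763] [0.615 0.079 0.012]
box rect ((0.6508848667144775, 0.13486534357070923), (0.05902025103569031, 0.10449913144111633), 11.447425842285156)
side grey [nan nan nan] [nan nan nan] [nan nan nan] brown [0.9759 0.2887 0.9726]
```

```bash
python3 -m handwheel '[[[-0.05,-0.98,0,0],[-0.05,-0.98,0,0],[-0.05,-0.98,0,0],[-0.05,-0.98,0,0],[-0.05,-0.98,0,0],[-0.05,-0.98,0,0],[-0.05,-0.98,0,0],[-0.05,-0.98,0,0],[-0.05,-0.98,0,0],[-0.05,-0.98,0,0],[-0.05,-0.98,0,0],[-0.05,-0.98,0,0],[-0.05,-0.98,0,0],[-0.05,-0.98,0,0],[-0.05,-0.98,0,0],[0,0,0,0],[0,0,0,0]]]'
python3 - <<'E'
from h import *
print(sense()["tcp_pos"])
p,D,K,T=wrist('w2');P=cloud(K,T,D)
X=P.reshape(-1,3);I=p.reshape(-1,3);k=np.isfinite(X[:,0]);X=X[k]
for n,c in dict(sauce=(.479,.397),tin=(.648,.2995),turq=(.575,.38)).items():
    Y=X[(np.hypot(X[:,0]-c[0],X[:,1]-c[1])<.04)&(X[:,2]>.012)&(X[:,2]<.20)];zt=np.percentile(Y[:,2],99)
    for lo,hi in((zt-.006,zt+.01),(zt-.05,zt-.03)):
        t=Y[(Y[:,2]>lo)&(Y[:,2]<hi)];print(n,zt.round(4),len(t),"mid",(t.max(0)+t.min(0))[:2]/2,"size",np.ptp(t,axis=0)[:2])
E
```

```text
t: 6.25
tcp_pos: [0.4793, 0.3951, 0.2476]
tool_rot: [1.0, -0.0, -0.0, 0.0]
force: [0.3, -0.6, 0.1]
finger_gap: 0.998
gripper_force: 0.0
[0.4793 0.3951 0.2476]
sauce 0.1847 1192 mid [0.4802 0.3956] size [0.0266 0.0266]
sauce 0.1847 130 mid [0.4874 0.3961] size [0.0105 0.0236]
tin 0.0721 1972 mid [0.6333 0.2999] size [0.027  0.0561]
tin 0.0721 324 mid [0.6378 0.308 ] size [0.037  0.0414]
turq 0.072 3507 mid [0.576  0.3816] size [0.0563 0.057 ]Traceback (most recent call last):
  File "<stdin>", line 8, in <module>
    return umr_maximum(a, axis, None, out, keepdims, initial, where)
ValueError: zero-size array to reduction operation maximum which has no identity
```

View pics/w2.png

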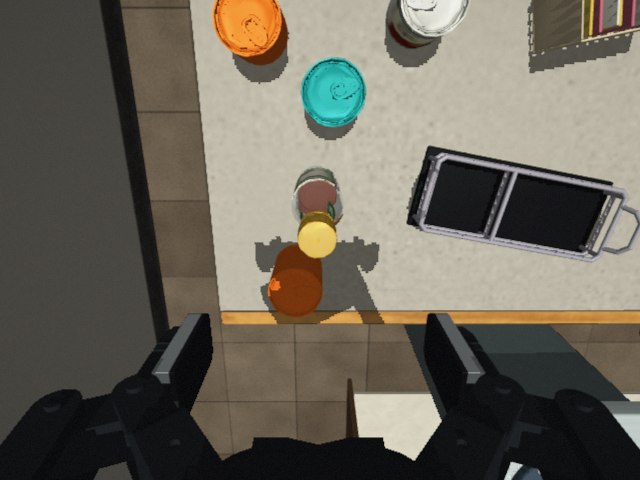

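The hot sauce cap is at (317,236), directly between the fingers. The turquoise tin (333,90) and orange tins (248,22) and (296,280) are clear of the fingers at neck height, and the white tin is at (428,15). I go down to the neck and grip.

```bash
python3 -m handwheel '[[[0.02,-0.01,0.87,0],[0.02,-0.01,0.87,0],[0,0,0.87,0],[0,0,0.87,0],[0,0,0.87,0],[0,0,0.85,0],[0,0,0,0],[0,0,0,0]]]' 85; python3 -m handwheel '[[[0,0,0,0],[0,0,0,0],[0,0,0,0],[0,0,0,0],[0,0,0,0],[0,0,0,0],[0,0,0,0],[0,0,0,0]]]' 0 45
```

```text
t: 7.3
tcp_pos: [0.481, 0.3961, 0.1187]
tool_rot: [1.0, -0.001, 0.001, -0.0]
force: [-0.6, 0.3, 0.3]
finger_gap: 0.994
gripper_force: 0.0
t: 8.3
tcp_pos: [0.4807, 0.3964, 0.1186]
tool_rot: [1.0, -0.0, 0.001, -0.0]
force: [-0.1, -1.6, 5.7]
finger_gap: 0.311
gripper_force: 44.2
```

```bash
python3 -m handwheel '[[[0,0,-0.5,0],[0,0,-0.9,0],[0,0,-0.9,0],[0,0,-0.9,0],[0,0,-0.9,0],[0,0,0,0]]]'
python3 - <<'E'
from h import *
p,d=snapshot("scene");c=p[250:420,200:340,::-1];cv2.imwrite("pics/s3.png",cv2.resize(c,None,fx=3,fy=3))
E
```

```text
t: 9.05
tcp_pos: [0.4811, 0.397, 0.222]
tool_rot: [1.0, -0.0, 0.002, -0.001]
force: [0.1, -0.2, -2.6]
finger_gap: 0.307
gripper_force: 44.2
```

View pics/s3.png

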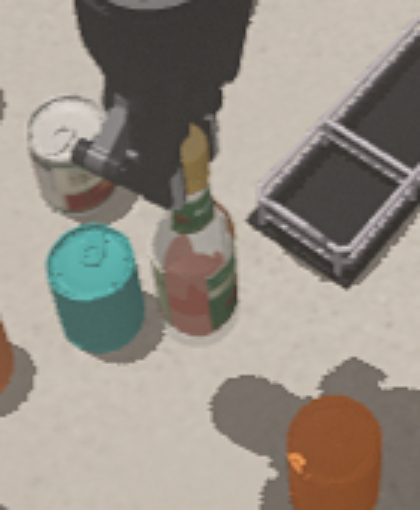

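Bottle is lifted, upright in the crop (base at ~(197,335), clear of its old place).

```bash
python3 -m handwheel '[[[-0.04,0.5,0,0],[-0.04,1,0,0],[-0.04,1,0,0],[-0.04,1,0,0],[-0.04,1,0,0],[-0.04,1,0,0],[-0.04,1,0,0],[-0.04,1,0,0],[-0.04,1,0,0],[-0.04,1,0,0],[-0.04,1,0,0],[-0.04,1,0,0],[-0.04,1,0,0],[-0.04,1,0,0],[-0.04,1,0,0],[-0.04,1,0,0],[-0.04,1,0,0],[-0.04,1,0,0],[-0.04,1,0,0],[-0.04,1,0,0]]]'; python3 -m handwheel '[[[-0.07,1,0,0],[-0.07,0.5,0,0],[0,0,0,0],[0,0,0,0]]]'
python3 - <<'E'
from h import *
s=sense();print(s["tcp_pos"])
p,d=snapshot("scene");K,T=T_of("scene");P=cloud(K,T,d);x,y,_=s["tcp_pos"]
X=P.reshape(-1,3);k=np.isfinite(X[:,0])&(np.hypot(X[:,0]-x,X[:,1]-y)<.04)&(X[:,2]>.07)&(X[:,2]<.2);Y=X[k]
for a in np.arange(.07,.2,.015):
    t=Y[(Y[:,2]>a)&(Y[:,2]<a+.015)]
    if len(t):print(a.round(3),len(t),t.min(0)[:2],t.max(0)[:2])
cv2.imwrite("pics/s4.png",cv2.resize(p[80:280,300:480,::-1],None,fx=3,fy=3))
E
```

```text
t: 11.6
tcp_pos: [0.4583, -0.092, 0.2192]
tool_rot: [1.0, -0.001, -0.001, -0.0]
force: [-0.8, -0.6, -2.2]
finger_gap: 0.306
gripper_force: 44.3
t: 12.1
tcp_pos: [0.4559, -0.1278, 0.22]
tool_rot: [1.0, -0.0, -0.0, -0.001]
force: [0.4, 0.5, -2.6]
finger_gap: 0.308
gripper_force: 44.3
[ 0.4559 -0.1278  0.22  ]
0.1 50 [ 0.4301 -0.1258] [ 0.4711 -0.1017]
0.115 94 [ 0.4299 -0.1331] [ 0.4762 -0.1025]
0.13 98 [ 0.4295 -0.1342] [ 0.4762 -0.1018]
0.145 105 [ 0.4294 -0.1335] [ 0.4765 -0.1017]
0.16 98 [ 0.4297 -0.1357] [ 0.4747 -0.1017]
0.175 110 [ 0.4299 -0.1337] [ 0.4765 -0.1018]
0.19 77 [ 0.4306 -0.1362] [ 0.475  -0.1015]
```

View pics/s4.png

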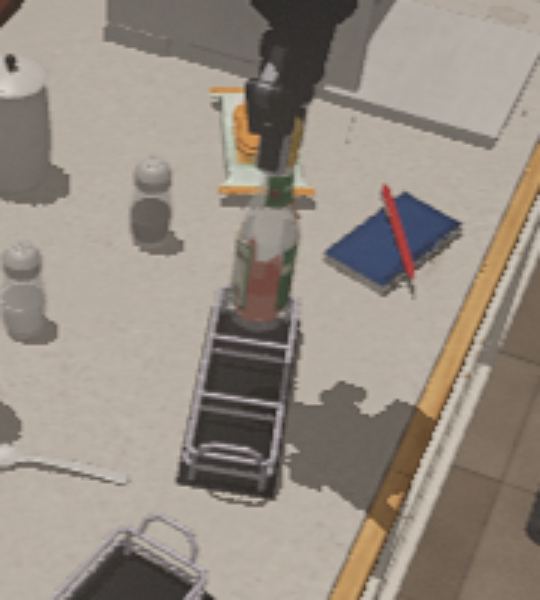

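The bottle hangs vertical above the lunch caddy, with its bottom about 0.10 up. I lower it into the middle cell.

```bash
python3 -m handwheel '[[[0.03,0,0.6,0],[0.03,0,0.6,0],[0,0,0.6,0],[0,0,0.6,0],[0,0,0.6,0],[0,0,0.5,0],[0,0,0.2,0],[0,0,0,0],[0,0,0,0]]]'; python3 -m handwheel '[[[0,0,0.08,0],[0,0,0.04,0],[0,0,0,0],[0,0,0,0]]]'
```

```text
t: 13.28
tcp_pos: [0.4584, -0.1289, 0.1283]
tool_rot: [1.0, -0.0, 0.0, 0.0]
force: [0.2, -0.8, -1.8]
finger_gap: 0.31
gripper_force: 44.3
t: 13.78
tcp_pos: [0.458, -0.1287, 0.1249]
tool_rot: [1.0, -0.0, 0.0, 0.0]
force: [-0.1, -0.7, -2.5]
finger_gap: 0.313
gripper_force: 44.3
```

```bash
python3 -m handwheel '[[[0,0,0.06,0],[0,0,0,0],[0,0,0,0]]]';python3 -m handwheel '[[[0,0,0.06,0],[0,0,0,0],[0,0,0,0]]]'
```

```text
t: 14.15
tcp_pos: [0.4587, -0.1291, 0.1245]
tool_rot: [1.0, -0.0, 0.001, 0.001]
force: [-0.8, 0.5, 5.7]
finger_gap: 0.306
gripper_force: 45.6
t: 14.52
tcp_pos: [0.4597, -0.1295, 0.1245]
tool_rot: [1.0, -0.0, 0.002, 0.001]
force: [-2.3, 0.3, 16.9]
finger_gap: 0.308
gripper_force: 47.2
```

```bash
python3 -m handwheel '[[[-0.04,0,-0.08,0],[0,0,0,0],[0,0,0,0],[0,0,0,0],[0,0,0,0],[0,0,0,0]]]' 85; python3 -m handwheel '[[[0,0,-0.5,0],[0,0,-1,0],[0,0,-1,0],[0,0,-1,0],[0,0,-1,0],[0,0,-1,0],[0,0,0,0]]]';python3 - <<'E'
from h import *
s=sense();p,D,K,T=wrist('w5');P=cloud(K,T,D);X=P.reshape(-1,3);X=X[np.isfinite(X[:,0])]
for n,c in dict(sauce=(.458,-.129),sh1=(.669,-.127),sh2=(.6155,-.287)).items():
    Y=X[(np.hypot(X[:,0]-c[0],X[:,1]-c[1])<.035)&(X[:,2]>.012)&(X[:,2]<.20)]
    if len(Y)<30: continue
    zt=np.percentile(Y[:,2],99);t=Y[Y[:,2]>zt-.012];print(n,zt.round(4),len(t),"mid",(t.max(0)+t.min(0))[:2]/2,np.ptp(t,axis=0)[:2])
cv2.imwrite("pics/s5.png",p[:,:,::-1])
E
```

```text
t: 15.28
tcp_pos: [0.4569, -0.1286, 0.1237]
tool_rot: [1.0, -0.0, -0.0, -0.0]
force: [0.6, -0.6, 0.6]
finger_gap: 0.993
gripper_force: 0.0
t: 16.15
tcp_pos: [0.4583, -0.1294, 0.2638]
tool_rot: [1.0, -0.0, 0.003, 0.001]
force: [0.7, -0.4, -0.1]
finger_gap: 0.994
gripper_force: 0.0
sauce 0.1906 1194 mid [ 0.4577 -0.1291] [0.0265 0.0265]
sh2 0.0891 1316 mid [ 0.6138 -0.291 ] [0.0292 0.034 ]
```

View pics/s5.png

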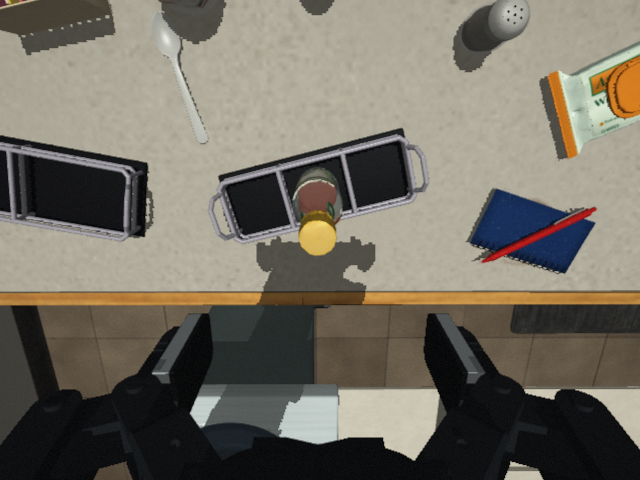

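The sauce cap is at (317,238) with its top at z 0.1906, so the bottle is down on the base in the middle cell. Next is the shaker at x 0.669. I turn first so the camera stays clear of the ledge.

```bash
python3 -m handwheel '[[[0,0,0,-1],[0,0,0,-1],[0,0,0,-1],[0,0,0,-1],[0,0,0,-1],[0,0,0,-1],[0,0,0,-1],[0,0,0,-1],[0,0,0,-1],[0,0,0,-1],[0,0,0,-1],[0,0,0,-1],[0,0,0,-1],[0,0,0,-1],[0,0,0,-1],[0,0,0,-1],[0,0,0,-1],[0,0,0,-0.35]]]' 85; python3 -m handwheel '[[[-0.2,0.82,0,0],[-0.2,0.82,0,0],[-0.2,0.82,0,0],[-0.2,0.82,0,0],[-0.2,0.82,0,0],[-0.2,0.82,0,0],[-0.2,0.82,0,0],[-0.2,0.82,0,0],[-0.2,0.82,0,0],[-0.2,0.82,0,0],[0,0,0,0],[0,0,0,0]]]'
cat >> h.py <<'E'
def look(tag,things,depth=.012,r=.035):
    s=sense();print("tcp",s["tcp_pos"],"hdg",np.degrees(R.from_quat(s["tool_rot"]).as_matrix()[:2,0]@[1,1j] and np.angle(complex(*R.from_quat(s["tool_rot"]).as_matrix()[:2,0]))).round(2))
    p,D,K,T=wrist(tag);P=cloud(K,T,D);X=P.reshape(-1,3);X=X[np.isfinite(X[:,0])]
    M=R.from_quat(s["tool_rot"]).as_matrix()
    for n,c in things.items():
        Y=X[(np.hypot(X[:,0]-c[0],X[:,1]-c[1])<r)&(X[:,2]>.012)&(X[:,2]<.20)]
        if len(Y)<30: print(n,"few");continue
        zt=np.percentile(Y[:,2],99);t=Y[Y[:,2]>zt-depth];c=(t.max(0)+t.min(0))[:2]/2
        print(n,"zt",zt.round(4),len(t),"mid",c,np.ptp(t,axis=0)[:2],"shift units",(M.T@(np.r_[c,s["tcp_pos"][2]]-s["tcp_pos"])/.025)[:2])
    return P
E
python3 -c "
from h import *
look('w6',dict(sh1=(.669,-.127),sh2=(.6145,-.289)))"
```

```text
t: 18.45
tcp_pos: [0.4561, -0.1283, 0.2602]
tool_rot: [0.615, 0.789, -0.0, -0.001]
force: [-0.4, -1.1, -0.5]
finger_gap: 0.996
gripper_force: 0.0
t: 19.95
tcp_pos: [0.6668, -0.1271, 0.2605]
tool_rot: [0.615, 0.788, -0.0, -0.001]
force: [-0.0, 1.0, 0.5]
finger_gap: 0.997
gripper_force: 0.0
tcp [ 0.6668 -0.1271  0.2605] hdg 104.05
sh1 zt 0.0889 919 mid [ 0.6684 -0.1297] [0.0334 0.0336] shift units [-0.114   0.0393]
sh2 zt 0.0888 660 mid [ 0.6155 -0.2892] [0.0336 0.0295] shift units [-5.791  -3.5632]
```

View pics/w6.png

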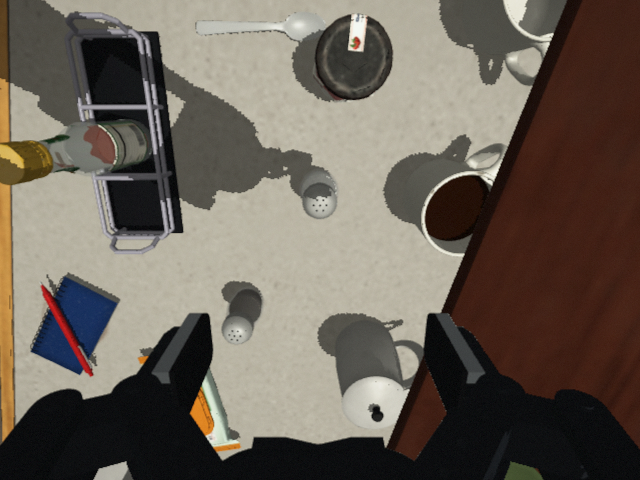

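The view shows shaker 1 at (319,195), centred under the tool. The mug at (455,205) and the ledge leave room. I descend with the fingers part-open.

```bash
python3 -m handwheel '[[[-0.05,0.02,1,0],[-0.05,0.02,1,0],[0,0,1,0],[0,0,1,0],[0,0,1,0],[0,0,1,0],[0,0,1,0],[0,0,0.8,0],[0,0,0.6,0],[0,0,0,0],[0,0,0,0]]]' 65; python3 -m handwheel '[[[0,0,0,0],[0,0,0,0],[0,0,0,0],[0,0,0,0],[0,0,0,0],[0,0,0,0]]]' 0 35;  python3 -m handwheel '[[[0,0,-0.3,0],[0,0,-1,0],[0,0,-1,0],[0,0,-1,0],[0,0,-1,0],[0,0,-0.5,0],[0,0,0,0]]]'
```

```text
t: 21.38
tcp_pos: [0.6702, -0.1298, 0.0521]
tool_rot: [0.615, 0.788, 0.0, 0.001]
force: [0.7, 0.3, -1.0]
finger_gap: 0.762
gripper_force: 0.0
t: 22.12
tcp_pos: [0.6722, -0.1306, 0.0555]
tool_rot: [0.615, 0.788, 0.001, 0.003]
force: [-1.7, -0.2, 13.8]
finger_gap: -0.002
gripper_force: 6.6
t: 23.0
tcp_pos: [0.6699, -0.1297, 0.1721]
tool_rot: [0.615, 0.788, 0.0, 0.001]
force: [-0.0, 0.3, 0.0]
finger_gap: 0.001
gripper_force: 0.0
```

Missed: the fingers closed to zero and were pushed up 14 N. I look before trying again.

```bash
python3 -m handwheel '[[[0,0,-1,0],[0,0,-1,0],[0,0,-1,0],[0,0,0,0],[0,0,0,0]]]' 85
python3 - <<'E'
from h import *
look('w7',dict(sh1=(.669,-.127),sh2=(.6145,-.289)))
I=cv2.imread('pics/w7.png');p,d=snapshot("scene")
cv2.imwrite("pics/w7v.png",np.hstack([cv2.resize(I[120:270,230:420],(506,400)),cv2.resize(p[150:210,285:329,::-1],(293,400))]))
E
```

```text
t: 23.62
tcp_pos: [0.6685, -0.1292, 0.2442]
tool_rot: [0.615, 0.788, -0.001, -0.002]
force: [-0.7, 0.5, -0.3]
finger_gap: 0.993
gripper_force: 0.0
tcp [ 0.6685 -0.1292  0.2442] hdg 104.06
sh1 zt 0.0888 1004 mid [ 0.6675 -0.1304] [0.0339 0.0331] shift units [-0.0344 -0.0495]
sh2 zt 0.0887 723 mid [ 0.6155 -0.2893] [0.0337 0.0311] shift units [-5.6952 -3.6112]
```

View pics/w7v.png

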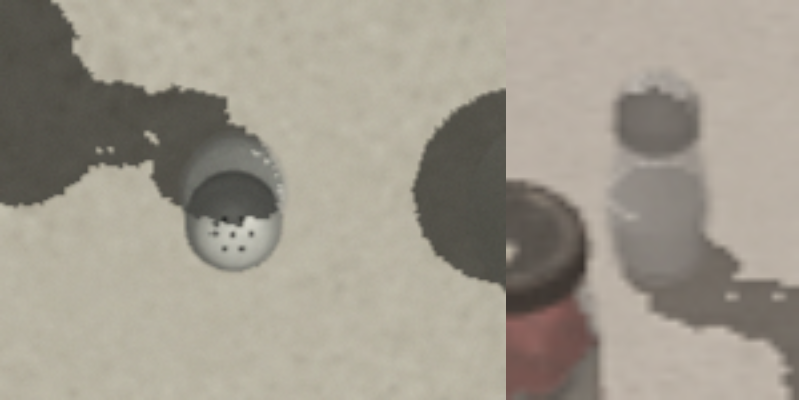

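It is still standing, with its top at z 0.089 and centre (0.6675,-0.1304); the pads slipped over the dome. I grip about 18 mm lower.

```bash
python3 -m handwheel '[[[-0.02,-0.02,1,0],[-0.02,-0.02,1,0],[0,0,1,0],[0,0,1,0],[0,0,1,0],[0,0,1,0],[0,0,1,0],[0,0,0.8,0],[0,0,0.6,0],[0,0,0,0],[0,0,0,0]]]' 65; python3 -m handwheel '[[[0,0,0,0],[0,0,0,0],[0,0,0,0],[0,0,0,0],[0,0,0,0],[0,0,0,0]]]' 0 35
```

```text
t: 25.1
tcp_pos: [0.6695, -0.131, 0.037]
tool_rot: [0.615, 0.788, 0.0, 0.001]
force: [0.1, -0.1, 0.4]
finger_gap: 0.759
gripper_force: 0.0
t: 25.85
tcp_pos: [0.6694, -0.131, 0.0376]
tool_rot: [0.615, 0.788, 0.0, 0.001]
force: [-0.8, 0.5, 6.3]
finger_gap: 0.369
gripper_force: 34.8
```

```bash
python3 -m handwheel '[[[0,0,-0.3,0],[0,0,-1,0],[0,0,-1,0],[0,0,-1,0],[0,0,-0.9,0],[0,0,0,0]]]'; python3 -m handwheel '[[[0.55,-0.91,0,0],[0.55,-0.91,0,0],[0.55,-0.91,0,0],[0.55,-0.91,0,0],[0.55,-0.91,0,0],[0.55,-0.91,0,0],[0.55,-0.91,0,0],[0.55,-0.91,0,0],[0.55,-0.91,0,0],[0,0,0,0],[0,0,0,0]]]'
python3 - <<'E'
from h import *
p,d=snapshot("scene");K,T=T_of("scene");P=cloud(K,T,d);s=sense();x,y,_=s["tcp_pos"];print(s["tcp_pos"])
X=P.reshape(-1,3);Y=X[np.isfinite(X[:,0])&(np.hypot(X[:,0]-x,X[:,1]-y)<.035)&(X[:,2]>.07)&(X[:,2]<.15)]
print(Y[:,2].min())
for a in(.1,.11,.12,.13):
    t=Y[(Y[:,2]>a)&(Y[:,2]<a+.01)];print(a,len(t),len(t) and (t.min(0),t.max(0)))
F=X[np.isfinite(X[:,0])&(abs(X[:,0]-.457)<.075)&(abs(X[:,1]+.128)<.13)&(X[:,2]>.031)&(X[:,2]<.046)]
print(cv2.minAreaRect(F[:,:2].astype(np.float32)))
E
```

```text
t: 26.6
tcp_pos: [0.6702, -0.1312, 0.1433]
tool_rot: [0.615, 0.788, 0.001, 0.002]
force: [0.4, 0.0, -0.7]
finger_gap: 0.37
gripper_force: 34.9
t: 27.98
tcp_pos: [0.4413, -0.061, 0.1412]
tool_rot: [0.615, 0.788, 0.0, 0.001]
force: [0.3, -0.2, -1.5]
finger_gap: 0.371
gripper_force: 34.9
[ 0.4417 -0.0612  0.1412]
0.10527176051633369
0.1 9 (array([ 0.4196, -0.0586,  0.1053]), array([ 0.4508, -0.0392,  0.1099]))
0.11 47 (array([ 0.4183, -0.0519,  0.1102]), array([ 0.4557, -0.0355,  0.1195]))
0.12 54 (array([ 0.418 , -0.0573,  0.12  ]), array([ 0.4574, -0.0357,  0.1299]))
0.13 63 (array([ 0.4173, -0.0582,  0.1301]), array([ 0.4587, -0.0361,  0.14  ]))
((0.455974280834198, -0.12734857201576233), (0.07393241673707962, 0.21553216874599457), 14.240670204162598)
```

The shaker is held and sits over the end cell.

```bash
python3 -m handwheel '[[[0,0,0.7,0],[0,0,0.7,0],[0,0,0.7,0],[0,0,0.7,0],[0,0,0.6,0],[0,0,0.3,0],[0,0,0,0],[0,0,0,0]]]'; python3 -m handwheel '[[[0,0,0.08,0],[0,0,0.06,0],[0,0,0,0],[0,0,0,0]]]'
```

```text
t: 29.02
tcp_pos: [0.4408, -0.0608, 0.0491]
tool_rot: [0.615, 0.788, 0.0, 0.001]
force: [0.0, -0.7, -1.0]
finger_gap: 0.367
gripper_force: 34.9
t: 29.52
tcp_pos: [0.4401, -0.0605, 0.0454]
tool_rot: [0.615, 0.788, 0.0, 0.0]
force: [0.2, 0.4, -1.4]
finger_gap: 0.369
gripper_force: 34.9
```

```bash
python3 -m handwheel '[[[0,0,0.06,0],[0,0,0,0],[0,0,0,0]]]'; python3 -m handwheel '[[[0,0,0.05,0],[0,0,0,0],[0,0,0,0]]]'
```

```text
t: 29.9
tcp_pos: [0.4401, -0.0605, 0.0438]
tool_rot: [0.615, 0.788, -0.0, -0.0]
force: [-0.1, -0.3, -1.2]
finger_gap: 0.37
gripper_force: 34.9
t: 30.28
tcp_pos: [0.4402, -0.0605, 0.0434]
tool_rot: [0.615, 0.788, 0.0, 0.0]
force: [-0.9, 0.4, 9.4]
finger_gap: 0.374
gripper_force: 35.9
```

```bash
python3 -m handwheel '[[[0,0,-0.08,0],[0,0,0,0],[0,0,0,0],[0,0,0,0],[0,0,-0.4,0],[0,0,-1,0],[0,0,-1,0],[0,0,-1,0],[0,0,-1,0],[0,0,-1,0],[0,0,-1,0],[0,0,-1,0],[0,0,-1,0],[0,0,-0.4,0],[0,0,0,0]]]' 62; python3 -m handwheel '[[[0,0,0,1],[0,0,0,1],[0,0,0,1],[0,0,0,1],[0,0,0,1],[0,0,0,1],[0,0,0,1],[0,0,0,1],[0,0,0,1],[0,0,0,1],[0,0,0,1],[0,0,0,1],[0,0,0,1],[0,0,0,1],[0,0,0,1],[0,0,0,1],[0,0,0,1],[0,0,0,1],[0,0,0,1],[0,0,0,1]]]' 85; python3 -m handwheel '[[[0,0,0,1],[0,0,0,1],[0,0,0,1],[0,0,0,1],[0,0,0,1],[0,0,0,1],[0,0,0,1],[0,0,0,1],[0,0,0,1],[0,0,0,1],[0,0,0,0],[0,0,0,0]]]'; python3 -c "
from h import *
look('w8',dict(sauce=(.458,-.129),sh1=(.4407,-.061),sh2=(.6155,-.289)))"
```

```text
t: 32.15
tcp_pos: [0.4402, -0.0605, 0.265]
tool_rot: [0.615, 0.788, 0.0, 0.001]
force: [0.1, -1.0, -0.4]
finger_gap: 0.727
gripper_force: 0.0
t: 34.65
tcp_pos: [0.4391, -0.0601, 0.2632]
tool_rot: [0.99, -0.14, -0.002, -0.0]
force: [0.1, 0.0, -1.1]
finger_gap: 0.996
gripper_force: 0.0
t: 36.15
tcp_pos: [0.4397, -0.0603, 0.2639]
tool_rot: [0.789, -0.615, -0.001, 0.0]
force: [-0.2, -0.2, 0.5]
finger_gap: 0.992
gripper_force: 0.0
tcp [ 0.4397 -0.0603  0.2639] hdg -75.86
sauce zt 0.1911 1408 mid [ 0.4573 -0.1298] [0.0268 0.0266] shift units [ 2.8656 -0.0065]
sh1 zt 0.0946 944 mid [ 0.4399 -0.0602] [0.0337 0.0336] shift units [-0.0048 -0.0104]
sh2 few
```

```bash
python3 -m handwheel '[[[0.96,-0.42,0,0],[0.96,-0.42,0,0],[0.96,-0.42,0,0],[0.96,-0.42,0,0],[0.96,-0.42,0,0],[0.96,-0.42,0,0],[0.96,-0.42,0,0],[0.96,-0.42,0,0],[0.96,-0.42,0,0],[0.96,-0.42,0,0],[0.96,-0.42,0,0],[0,0,0,0],[0,0,0,0]]]' 65;  python3 -c "
from h import *
look('w9',dict(sh2=(.6155,-.289)))"
```

```text
t: 37.83
tcp_pos: [0.6156, -0.2877, 0.264]
tool_rot: [0.789, -0.615, -0.001, -0.0]
force: [-0.3, 0.4, 0.7]
finger_gap: 0.758
gripper_force: 0.0
tcp [ 0.6156 -0.2877  0.264 ] hdg -75.91
sh2 zt 0.0889 918 mid [ 0.6163 -0.2922] [0.0331 0.0334] shift units [0.1827 0.0183]
```

```bash
python3 -m handwheel '[[[0.09,0.01,1,0],[0.09,0.01,1,0],[0,0,1,0],[0,0,1,0],[0,0,1,0],[0,0,1,0],[0,0,1,0],[0,0,1,0],[0,0,0.7,0],[0,0,0.4,0],[0,0,0,0],[0,0,0,0]]]' 65; python3 -m handwheel '[[[0,0,0,0],[0,0,0,0],[0,0,0,0],[0,0,0,0],[0,0,0,0],[0,0,0,0]]]' 0 35;python3 -m handwheel '[[[0,0,-0.3,0],[0,0,-1,0],[0,0,-1,0],[0,0,-1,0],[0,0,-0.9,0],[0,0,0,0]]]'
```

```text
t: 39.38
tcp_pos: [0.6176, -0.2934, 0.038]
tool_rot: [0.788, -0.615, 0.001, -0.0]
force: [-0.6, -0.3, -0.9]
finger_gap: 0.761
gripper_force: 0.0
t: 40.12
tcp_pos: [0.6173, -0.2934, 0.038]
tool_rot: [0.788, -0.615, 0.001, 0.0]
force: [-1.4, -0.2, 6.0]
finger_gap: 0.359
gripper_force: 34.9
t: 40.88
tcp_pos: [0.6181, -0.2937, 0.1439]
tool_rot: [0.788, -0.615, 0.002, -0.0]
force: [0.1, -0.2, -0.7]
finger_gap: 0.356
gripper_force: 34.8
```

```bash
python3 -m handwheel '[[[-0.87,0.77,0,0],[-0.87,0.77,0,0],[-0.87,0.77,0,0],[-0.87,0.77,0,0],[-0.87,0.77,0,0],[-0.87,0.77,0,0],[0,0,0,0],[0,0,0,0]]]'
python3 - <<'E'
from h import *
p,d=snapshot("scene");K,T=T_of("scene");P=cloud(K,T,d);s=sense();x,y,_=s["tcp_pos"];print(s["tcp_pos"])
X=P.reshape(-1,3);Y=X[np.isfinite(X[:,0])&(np.hypot(X[:,0]-x,X[:,1]-y)<.035)&(X[:,2]>.085)&(X[:,2]<.15)]
for a in(.1,.11,.12,.13):
    t=Y[(Y[:,2]>a)&(Y[:,2]<a+.01)];print(a,len(t),len(t) and (t.min(0),t.max(0)))
F=X[np.isfinite(X[:,0])&(abs(X[:,0]-.457)<.075)&(abs(X[:,1]+.128)<.13)&(X[:,2]>.031)&(X[:,2]<.046)]
print(cv2.minAreaRect(F[:,:2].astype(np.float32)))
E
```

```text
t: 41.88
tcp_pos: [0.474, -0.1951, 0.1417]
tool_rot: [0.788, -0.615, 0.0, -0.0]
force: [0.3, -0.3, -0.6]
finger_gap: 0.357
gripper_force: 34.9
[ 0.4743 -0.1954  0.1418]
0.1 3 (array([ 0.4536, -0.1979,  0.1083]), array([ 0.4845, -0.1802,  0.1097]))
0.11 12 (array([ 0.453 , -0.1938,  0.1101]), array([ 0.4899, -0.1769,  0.1195]))
0.12 13 (array([ 0.4518, -0.194 ,  0.12  ]), array([ 0.4907, -0.1787,  0.1293]))
0.13 20 (array([ 0.4503, -0.1973,  0.1318]), array([ 0.494 , -0.1762,  0.14  ]))
((0.45666661858558655, -0.13012297451496124), (0.07386304438114166, 0.21841850876808167), 14.216919898986816)
```

```bash
python3 -m handwheel '[[[0,0,0.7,0],[0,0,0.7,0],[0,0,0.7,0],[0,0,0.7,0],[0,0,0.6,0],[0,0,0.35,0],[0,0,0,0],[0,0,0,0]]]'; python3 -m handwheel '[[[0,0,0.08,0],[0,0,0.08,0],[0,0,0,0],[0,0,0,0]]]'
```

```text
t: 42.92
tcp_pos: [0.4736, -0.1948, 0.0487]
tool_rot: [0.788, -0.615, 0.001, -0.0]
force: [-0.1, 0.2, -0.1]
finger_gap: 0.356
gripper_force: 34.9
t: 43.42
tcp_pos: [0.4732, -0.1945, 0.0444]
tool_rot: [0.788, -0.615, 0.0, 0.0]
force: [0.6, -0.1, -1.5]
finger_gap: 0.357
gripper_force: 34.9
```

```bash
python3 -m handwheel '[[[0,0,0.06,0],[0,0,0,0],[0,0,0,0]]]'; python3 -m handwheel '[[[0,0,0.03,0],[0,0,0,0],[0,0,0,0]]]'
```

```text
t: 43.8
tcp_pos: [0.4734, -0.1948, 0.0439]
tool_rot: [0.788, -0.615, 0.001, 0.0]
force: [-0.8, 0.4, 8.0]
finger_gap: 0.359
gripper_force: 35.9
t: 44.18
tcp_pos: [0.4735, -0.195, 0.0438]
tool_rot: [0.788, -0.615, 0.001, 0.0]
force: [-1.8, 0.8, 14.1]
finger_gap: 0.357
gripper_force: 36.5
```

```bash
python3 -m handwheel '[[[0,0,-0.08,0],[0,0,0,0],[0,0,0,0],[0,0,0,0],[0,0,-0.4,0],[0,0,-1,0],[0,0,-1,0],[0,0,-1,0],[0,0,-1,0],[0,0,-1,0],[0,0,-1,0],[0,0,-1,0],[0,0,-1,0],[0,0,-0.4,0],[0,0,0,0]]]' 62; python3 -m handwheel '[[[0,0,0,-1],[0,0,0,-1],[0,0,0,-1],[0,0,0,-1],[0,0,0,-1],[0,0,0,-1],[0,0,0,-1],[0,0,0,-1],[0,0,0,-1],[0,0,0,-1],[0,0,0,-1],[0,0,0,-1],[0,0,0,-1],[0,0,0,-1],[0,0,0,-1],[0,0,0,-1],[0,0,0,-1],[0,0,0,-1],[0,0,0,-1],[0,0,0,-1]]]' 85; python3 -m handwheel '[[[0,0,0,-1],[0,0,0,-1],[0,0,0,-1],[0,0,0,-1],[0,0,0,-1],[0,0,0,-1],[0,0,0,-1],[0,0,0,-1],[0,0,0,-1],[0,0,0,-0.5],[0,0,0,0]]]';  python3 -m handwheel '[[[0.96,0.8,0,0],[0.96,0.8,0,0],[0.96,0.8,0,0],[0.96,0.8,0,0],[0.96,0.8,0,0],[0.96,0.8,0,0],[0.96,0.8,0,0],[0.96,0.8,0,0],[0.96,0.8,0,0],[0.96,0.8,0,0],[0.96,0.8,0,0],[0.96,0.8,0,0],[0,0,0,0],[0,0,0,0]]]'
python3 - <<'E'
from h import *
P=look('w10',dict(tin=(.648,.2995)));X=P.reshape(-1,3);X=X[np.isfinite(X[:,0])]
Y=X[(np.hypot(X[:,0]-.653,X[:,1]-.134)<.07)&(X[:,2]>.066)&(X[:,2]<.085)]
print("box",cv2.minAreaRect(Y[:,:2].astype(np.float32)),np.percentile(Y[:,2],[50,99]))
Z=X[(abs(X[:,1]-.134)<.05)&(X[:,0]>.69)&(X[:,2]>.03)&(X[:,2]<.16)];print("mug nearest x",np.percentile(Z[:,0],1) if len(Z) else None)
E
```

```text
t: 46.05
tcp_pos: [0.4733, -0.1945, 0.2646]
tool_rot: [0.788, -0.615, 0.001, -0.0]
force: [0.5, 0.3, 0.0]
finger_gap: 0.726
gripper_force: 0.0
t: 48.55
tcp_pos: [0.4723, -0.1939, 0.2625]
tool_rot: [0.926, 0.377, -0.001, -0.001]
force: [0.6, 0.1, 1.5]
finger_gap: 0.993
gripper_force: 0.0
t: 49.92
tcp_pos: [0.4724, -0.194, 0.2628]
tool_rot: [0.636, 0.772, -0.0, -0.001]
force: [0.4, 0.8, -0.4]
finger_gap: 0.997
gripper_force: 0.0
t: 51.68
tcp_pos: [0.6527, 0.1338, 0.2631]
tool_rot: [0.636, 0.772, -0.001, -0.001]
force: [0.3, -0.9, -0.3]
finger_gap: 0.992
gripper_force: 0.0
tcp [0.6527 0.1338 0.2631] hdg 101.05
tin zt 0.072 2509 mid [0.6472 0.2908] [0.0563 0.0392] shift units [6.2039 0.9903]
box ((0.6520330309867859, 0.1340159922838211), (0.05707051604986191, 0.09942106902599335), 11.379775047302246) [0.074  0.0761]
mug nearest x 0.7611464228957022
```

View pics/w10.png

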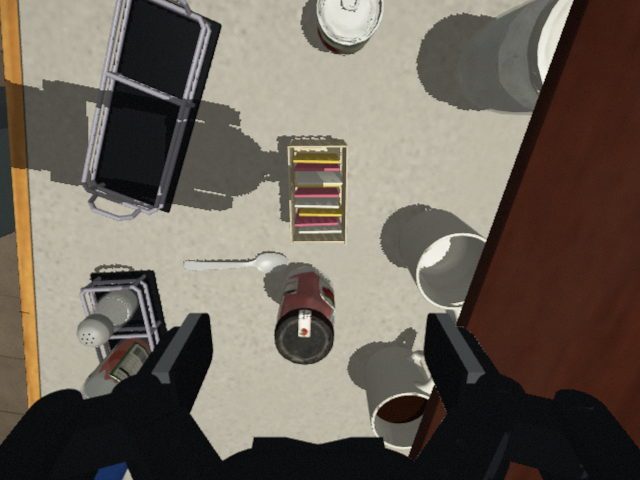

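The sachet box is at (319,194) under the tool, aligned (axis 101.4°), with the mug and jam jar clear. I grip it.

```bash
python3 -m handwheel '[[[0,-0.03,1,-0.05],[0,0,1,0],[0,0,1,0],[0,0,1,0],[0,0,1,0],[0,0,1,0],[0,0,1,0],[0,0,1,0],[0,0,0.7,0],[0,0,0.42,0],[0,0,0,0],[0,0,0,0]]]' 80; python3 -m handwheel '[[[0,0,0,0],[0,0,0,0],[0,0,0,0],[0,0,0,0],[0,0,0,0],[0,0,0,0]]]' 0 28;python3 -m handwheel '[[[0,0,-0.3,0],[0,0,-1,0],[0,0,-1,0],[0,0,-1,0],[0,0,-0.9,0],[0,0,0,0]]]'
```

```text
t: 53.22
tcp_pos: [0.6535, 0.1341, 0.037]
tool_rot: [0.634, 0.774, 0.001, 0.001]
force: [-0.2, -0.2, 0.3]
finger_gap: 0.938
gripper_force: 0.0
t: 53.98
tcp_pos: [0.6517, 0.134, 0.0353]
tool_rot: [0.634, 0.774, -0.001, -0.001]
force: [-0.1, -0.4, -0.8]
finger_gap: 0.011
gripper_force: 30.4
t: 54.72
tcp_pos: [0.6544, 0.1342, 0.1436]
tool_rot: [0.634, 0.774, 0.002, 0.002]
force: [0.1, -0.7, -1.4]
finger_gap: 0.016
gripper_force: 30.4
```

Run:
```python
from h import *
p,d=snapshot("scene");q,dw=snapshot("wrist")
cv2.imwrite("pics/v11.png",np.hstack([cv2.resize(p[140:320,180:340,::-1],(400,450)),cv2.resize(q[100:460,160:480,::-1],(400,450))]))
```

```text
(no output)
```

View pics/v11.png

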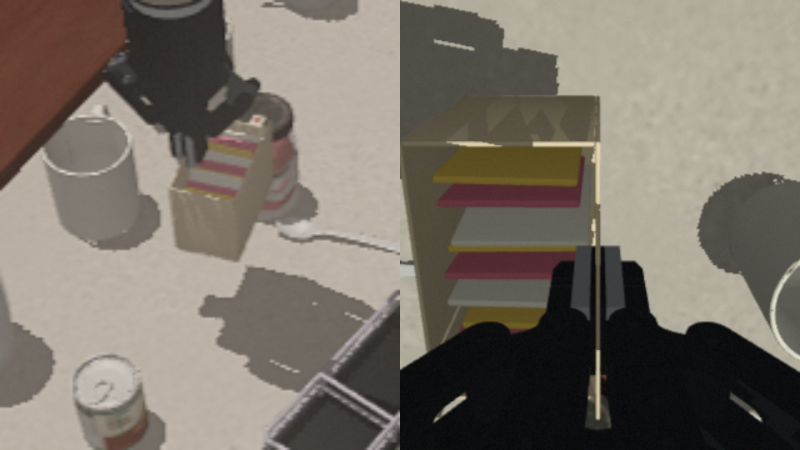

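The gripper holds the box by its +x wall only (wrist view: the wall runs between the closed fingers at (598,290)). I measure how level it hangs before deciding what to do.

```bash
cat >> h.py <<'E'
def boxpose(tag,zlo,zhi,c,r=.09):
    s=sense();print("tcp",s["tcp_pos"])
    p,D,K,T=wrist(tag);A=cloud(K,T,D);B=cloud(*T_of("scene"),snapshot("scene")[1])
    for n,P in(("wrist",A),("scene",B)):
        X=P.reshape(-1,3);X=X[np.isfinite(X[:,0])];Y=X[(np.hypot(X[:,0]-c[0],X[:,1]-c[1])<r)&(X[:,2]>zlo)&(X[:,2]<zhi)]
        if len(Y)<20: print(n,"few");continue
        rc=cv2.minAreaRect(Y[:,:2].astype(np.float32));print(n,len(Y),np.round(rc[0],4),np.round(rc[1],4),round(rc[2],2),"z pct",np.percentile(Y[:,2],[1,50,99]))
    return A,B
E
python3 - <<'E'
from h import *
s=sense();c=s["tcp_pos"][:2]+np.array([-.028,-.004])
A,B=boxpose('w12',.09,.20,c,.065)
I=cv2.imread('pics/w12.png')
# rim: cream pixels of the two walls and far end, sampled by hand from view: depth at wall top points
for n,(u,v) in dict(farR=(398,215),farL=(322,215),wallmid=(399,260),farwall_top_mid=(360,214)).items():print(n,A[v,u],I[v,u])
X=B[170:240,240:300].reshape(-1,3);X=X[np.isfinite(X[:,0])&(X[:,2]>.085)&(X[:,0]<c[0]+.045)&(X[:,2]<.21)]
for y0 in np.arange(.08,.2,.012):
    t=X[(X[:,1]>y0)&(X[:,1]<y0+.012)]
    if len(t):print(y0.round(3),len(t),"x",t[:,0].min(),t[:,0].max(),"z",t[:,2].min(),t[:,2].max())
E
```

```text
tcp [0.6522 0.134  0.1408]
wrist 28122 [0.6316 0.1295] [0.0708 0.1011] 11.51 z pct [0.116  0.1726 0.1975]
scene 1761 [0.63   0.1304] [0.0712 0.1057] 11.35 z pct [0.1183 0.1719 0.1972]
farR [ 0.7218  0.143  -0.0007] [160 178 183]
farL [0.6569 0.1303 0.0003] [160 176 181]
wallmid [ 0.7342  0.102  -0.0016] [160 177 181]
farwall_top_mid [ 0.6891  0.1374 -0.0007] [160 175 182]
0.08 111 x 0.6023763929364325 0.6599918986930414 z 0.11901297892011709 0.1911782961440004
0.092 120 x 0.5995481618323899 0.649178372918655 z 0.11642205952548779 0.19128109072443533
0.104 119 x 0.5969113836138303 0.6469471669151405 z 0.11762448771055767 0.19127120628773808
0.116 143 x 0.5949049329129554 0.6473692467242208 z 0.11836543166796365 0.20286237704693455
0.128 174 x 0.5920881675051908 0.6452601190239162 z 0.12224163722664072 0.20936922072678843
0.14 254 x 0.5895482865908864 0.6655792797939518 z 0.11796333576946216 0.20999164320879937
0.152 147 x 0.587219327144015 0.6475262185960918 z 0.12400552511524043 0.19290180783494693
0.164 225 x 0.58565471857437 0.6454522761071136 z 0.13176085631112044 0.1923242320914429
0.176 359 x 0.5959687129723188 0.6426495697280826 z 0.1202178702289115 0.19385571558765302
```

The box hangs level but about 11 mm high in the grip, so in the cell the outer finger would meet the fence. I set it back on the counter and regrip across the width, with a bounded closing.

```bash
python3 -m handwheel '[[[0,0,0.7,0],[0,0,0.7,0],[0,0,0.7,0],[0,0,0.7,0],[0,0,0.7,0],[0,0,0.5,0],[0,0,0,0],[0,0,0,0]]]'; python3 -m handwheel '[[[0,0,0.1,0],[0,0,0.1,0],[0,0,0,0],[0,0,0,0]]]'; python3 -c "
from h import *
boxpose('w13',.045,.12,sense()['tcp_pos'][:2]+np.array([-.028,-.006]),.065)"
```

```text
t: 55.92
tcp_pos: [0.6533, 0.1341, 0.0416]
tool_rot: [0.634, 0.774, 0.0, 0.0]
force: [0.4, 0.8, -0.8]
finger_gap: 0.01
gripper_force: 30.4
t: 56.42
tcp_pos: [0.6527, 0.1341, 0.0361]
tool_rot: [0.634, 0.774, 0.0, 0.0]
force: [-0.0, 0.4, -1.4]
finger_gap: 0.015
gripper_force: 30.4
tcp [0.6527 0.1341 0.0361]
wrist 30866 [0.642  0.1313] [0.0914 0.1015] 11.5 z pct [0.047  0.0714 0.1194]
scene 1253 [0.6379 0.1328] [0.0866 0.105 ] 12.04 z pct [0.0462 0.0718 0.1183]
```

```bash
for i in 1; do python3 -m handwheel '[[[0,0,0.1,0],[0,0,0.06,0],[0,0,0,0],[0,0,0,0]]]'; done; python3 -m handwheel '[[[0,0,0.1,0],[0,0,0,0],[0,0,0,0]]]'; python3 -m handwheel '[[[0,0,0.1,0],[0,0,0,0],[0,0,0,0]]]'
```

```text
t: 57.02
tcp_pos: [0.6527, 0.1341, 0.032]
tool_rot: [0.634, 0.774, -0.0, -0.0]
force: [1.0, -0.4, -1.2]
finger_gap: 0.013
gripper_force: 30.4
t: 57.4
tcp_pos: [0.6527, 0.134, 0.0295]
tool_rot: [0.634, 0.774, -0.0, 0.0]
force: [-0.3, -0.1, -1.1]
finger_gap: 0.013
gripper_force: 30.4
t: 57.78
tcp_pos: [0.6527, 0.1341, 0.027]
tool_rot: [0.634, 0.774, -0.0, -0.0]
force: [-0.2, 0.4, -1.2]
finger_gap: 0.014
gripper_force: 30.4
```

```bash
python3 -m handwheel '[[[0,0,0.08,0],[0,0,0,0],[0,0,0,0]]]'; python3 -m handwheel '[[[0,0,0.06,0],[0,0,0,0],[0,0,0,0]]]'; python3 -c "
from h import *
A,B=boxpose('w14',.03,.11,sense()['tcp_pos'][:2]+np.array([-.04,-.006]),.05)
X=B.reshape(-1,3);X=X[np.isfinite(X[:,0])];c=sense()['tcp_pos']
for y in (.09,.13,.17):
    t=X[(abs(X[:,1]-y)<.008)&(X[:,0]>.56)&(X[:,0]<.64)&(X[:,2]>.02)&(X[:,2]<.1)];print(y,t[:,2].max())
"
```

```text
t: 58.15
tcp_pos: [0.6532, 0.1341, 0.0258]
tool_rot: [0.634, 0.774, 0.0, 0.0]
force: [-0.8, -0.0, 4.7]
finger_gap: 0.013
gripper_force: 31.2
t: 58.52
tcp_pos: [0.6537, 0.1342, 0.0257]
tool_rot: [0.634, 0.774, 0.001, 0.001]
force: [-2.0, -0.2, 11.1]
finger_gap: 0.013
gripper_force: 32.2
tcp [0.6537 0.1342 0.0257]
wrist 27712 [0.629  0.1365] [0.0662 0.0863] 11.37 z pct [0.0325 0.0608 0.1093]
scene 1010 [0.6293 0.1316] [0.0676 0.0995] 11.85 z pct [0.0314 0.0613 0.1087]
0.09 0.0783911252216607
0.13 0.09357537899037949
0.17 0.07850975636214741
```

```bash
python3 -m handwheel '[[[0,0,-0.06,0],[0,0,0,0],[0,0,0,0],[0,0,-0.4,0],[0,0,-0.8,0],[0,0,-1,0],[0,0,-1,0],[0,0,0,0]]]' 8; python3 -m handwheel '[[[0,-0.28,-1,0],[0,-0.28,-1,0],[0,-0.28,-1,0],[0,-0.28,-1,0],[0,0,-1,0],[0,0,-1,0],[0,0,0,0],[0,0,0,0]]]' 70;python3 - <<'E'
from h import *
s=sense();M=R.from_quat(s["tool_rot"]).as_matrix();c=(.625,.128)
p,D,K,T=wrist('w15');A=cloud(K,T,D);X=A.reshape(-1,3);X=X[np.isfinite(X[:,0])]
Y=X[(np.hypot(X[:,0]-c[0],X[:,1]-c[1])<.07)&(X[:,2]>.068)&(X[:,2]<.085)];rc=cv2.minAreaRect(Y[:,:2].astype(np.float32))
print(s["tcp_pos"],rc,np.percentile(Y[:,2],[50,99]),"shift",M.T@(np.r_[rc[0],0]-s["tcp_pos"])/.025)
E
```

```text
t: 59.62
tcp_pos: [0.6553, 0.1342, 0.1089]
tool_rot: [0.634, 0.774, 0.002, 0.003]
force: [0.5, 0.0, 0.1]
finger_gap: 0.094
gripper_force: 0.0
t: 60.62
tcp_pos: [0.6243, 0.1285, 0.2536]
tool_rot: [0.634, 0.774, -0.001, -0.001]
force: [0.1, -0.1, 0.5]
finger_gap: 0.819
gripper_force: 0.0
[0.6243 0.1285 0.2536] ((0.6258074641227722, 0.12864816188812256), (0.05710400640964508, 0.09939531236886978), 11.436880111694336) [0.0741 0.0762] shift [-0.0107  0.0864 10.1442]
```

View pics/w15.png

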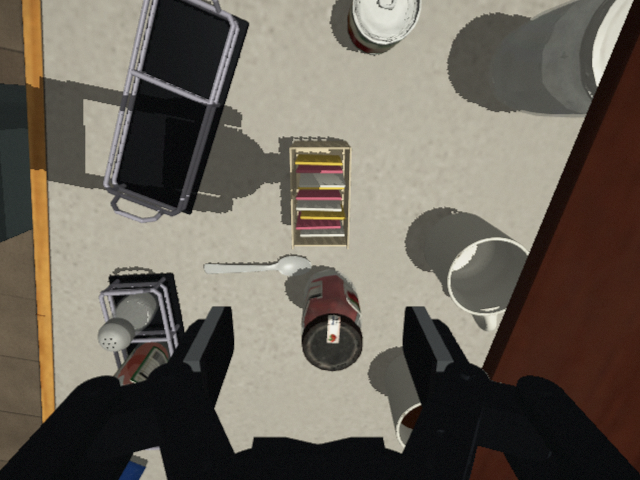

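The box stands upright and intact at (320,196). I descend centred and close only to 55 mm with 20 N.

```bash
python3 -m handwheel '[[[0,0.04,1,0],[0,0.04,1,0],[0,0,1,0],[0,0,1,0],[0,0,1,0],[0,0,1,0],[0,0,1,0],[0,0,1,0],[0,0,0.6,0],[0,0,0.3,0],[0,0,0,0],[0,0,0,0]]]' 74; python3 -m handwheel '[[[0,0,0,0],[0,0,0,0],[0,0,0,0],[0,0,0,0]]]' 60 20; python3 -m handwheel '[[[0,0,0,0],[0,0,0,0],[0,0,0,0],[0,0,0,0]]]' 55 20; python3 -c "
from h import *
wrist('w16')"
```

```text
t: 62.18
tcp_pos: [0.6279, 0.129, 0.0334]
tool_rot: [0.634, 0.774, 0.001, 0.001]
force: [0.2, 0.3, 0.0]
finger_gap: 0.869
gripper_force: 0.0
t: 62.68
tcp_pos: [0.6271, 0.129, 0.0327]
tool_rot: [0.634, 0.774, -0.0, -0.0]
force: [-0.9, -0.1, 0.3]
finger_gap: 0.704
gripper_force: 0.4
t: 63.18
tcp_pos: [0.6271, 0.129, 0.0328]
tool_rot: [0.634, 0.774, -0.0, -0.0]
force: [-3.0, -0.3, 5.9]
finger_gap: 0.665
gripper_force: 21.6
```

View pics/w16.png

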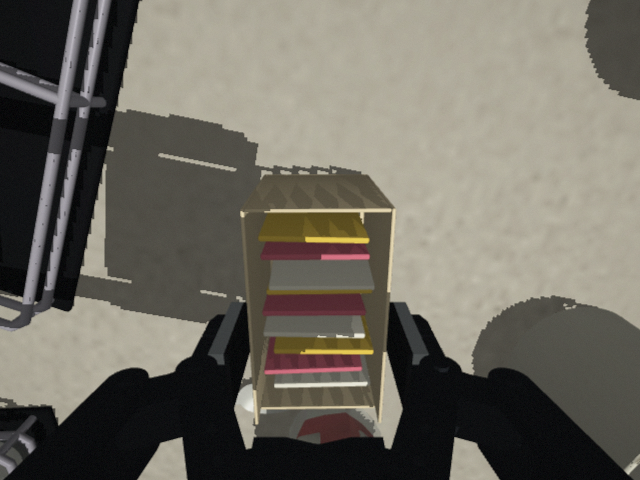

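Now both walls are between the pads (columns 245 and 390), at 57 mm opening with 21 N. I lift.

```bash
python3 -m handwheel '[[[0,0,-0.2,0],[0,0,-0.6,0],[0,0,-0.9,0],[0,0,-0.9,0],[0,0,-0.9,0],[0,0,-0.6,0],[0,0,0,0],[0,0,0,0]]]'; python3 -c "
from h import *
boxpose('w17',.155,.19,sense()['tcp_pos'][:2],.065)"
```

```text
t: 64.22
tcp_pos: [0.6266, 0.1289, 0.1344]
tool_rot: [0.634, 0.774, -0.0, -0.001]
force: [-0.3, 0.1, -1.5]
finger_gap: 0.663
gripper_force: 21.8
tcp [0.6266 0.1289 0.1344]
wrist 23283 [0.6268 0.1286] [0.0839 0.101 ] 11.63 z pct [0.1552 0.1631 0.1885]
scene 1035 [0.6257 0.1301] [0.0845 0.1054] 11.88 z pct [0.1553 0.1642 0.1882]
```

```bash
python3 -m handwheel '[[[0,0,0,0.62],[0,0,0,0.62],[0,0,0,0.62],[0,0,0,0.62],[0,0,0,0.62],[0,0,0,0.62],[-0.09,-0.3,0,0],[-0.09,-0.8,0,0],[-0.09,-0.8,0,0],[-0.09,-0.8,0,0],[-0.09,-0.8,0,0],[-0.09,-0.8,0,0],[-0.09,-0.8,0,0],[-0.09,-0.8,0,0],[-0.09,-0.7,0,0],[-0.09,-0.3,0,0],[0,0,0,0],[0,0,0,0]]]'
python3 - <<'E'
from h import *
A,B=boxpose('w18',.155,.19,sense()['tcp_pos'][:2],.065)
for P in(A,B):
    X=P.reshape(-1,3);F=X[np.isfinite(X[:,0])&(abs(X[:,0]-.46)<.075)&(abs(X[:,1]-.18)<.13)&(X[:,2]>.031)&(X[:,2]<.046)]
    print(cv2.minAreaRect(F[:,:2].astype(np.float32)))
s=sense();print(np.degrees(2*np.arctan2(s["tool_rot"][1],s["tool_rot"][0])))
E
```

```text
t: 66.58
tcp_pos: [0.4547, 0.1395, 0.1352]
tool_rot: [0.771, 0.636, 0.001, 0.0]
force: [1.1, 0.2, -1.3]
finger_gap: 0.663
gripper_force: 21.8
tcp [0.4547 0.1395 0.1352]
wrist 24050 [0.4547 0.139 ] [0.1013 0.084 ] 79.11 z pct [0.1552 0.1638 0.1885]
scene 1123 [0.4535 0.1435] [0.1052 0.0814] 63.7 z pct [0.1553 0.1653 0.1886]
((0.46891191601753235, 0.2268686443567276), (0.11317867040634155, 0.08416277915239334), 79.3486099243164)
((0.4585326611995697, 0.1795942783355713), (0.21056470274925232, 0.08541462570428848), 79.08959197998047)
79.03641355441177
```

```bash
python3 -m handwheel '[[[0,-0.03,0.5,0],[0,-0.03,0.6,0],[0,0,0.6,0],[0,0,0.6,0],[0,0,0.6,0],[0,0,0.5,0],[0,0,0.2,0],[0,0,0,0],[0,0,0,0]]]'; python3 -m handwheel '[[[0,0,0.1,0],[0,0,0.06,0],[0,0,0,0],[0,0,0,0]]]';python3 -m handwheel '[[[0,0,0.07,0],[0,0,0,0],[0,0,0,0]]]'
```

```text
t: 67.8
tcp_pos: [0.4525, 0.14, 0.0454]
tool_rot: [0.771, 0.636, 0.0, 0.0]
force: [0.2, -0.2, -0.3]
finger_gap: 0.665
gripper_force: 21.8
t: 68.3
tcp_pos: [0.4521, 0.1399, 0.0411]
tool_rot: [0.771, 0.636, 0.0, 0.0]
force: [-0.2, 0.8, 0.0]
finger_gap: 0.664
gripper_force: 21.8
t: 68.68
tcp_pos: [0.4521, 0.1399, 0.0393]
tool_rot: [0.771, 0.636, -0.0, -0.0]
force: [-0.5, 0.6, -0.5]
finger_gap: 0.665
gripper_force: 21.8
```

```bash
python3 -m handwheel '[[[0,0,0.05,0],[0,0,0,0],[0,0,0,0]]]'; python3 -m handwheel '[[[0,0,0.04,0],[0,0,0,0],[0,0,0,0]]]'
```

```text
t: 69.05
tcp_pos: [0.4522, 0.1399, 0.0387]
tool_rot: [0.771, 0.636, 0.0, 0.0]
force: [-1.9, -0.3, 5.9]
finger_gap: 0.662
gripper_force: 22.5
t: 69.42
tcp_pos: [0.4521, 0.14, 0.0386]
tool_rot: [0.771, 0.636, 0.0, 0.0]
force: [-2.3, -0.8, 14.4]
finger_gap: 0.667
gripper_force: 23.3
```

```bash
python3 -m handwheel '[[[0,0,-0.08,0],[0,0,0,0],[0,0,0,0],[0,0,-0.2,0],[0,0,-0.6,0],[0,0,-1,0],[0,0,-1,0],[0,0,-1,0],[0,0,-1,0],[0,0,-1,0],[0,0,-1,0],[0,0,-1,0],[0,0,-1,0],[0,0,0,0]]]' 72; python3 -m handwheel '[[[0.96,0.81,0,0],[0.96,0.81,0,0],[0.96,0.81,0,0],[0.96,0.81,0,0],[0.96,0.81,0,0],[0.96,0.81,0,0],[0.96,0.81,0,0],[0.96,0.81,0,0],[0,0,0,0],[0,0,0,0]]]' 80
python3 - <<'E'
from h import *
P=look('w19',dict(tin=(.648,.2985)),r=.05);X=P.reshape(-1,3);X=X[np.isfinite(X[:,0])]
Z=X[(abs(X[:,1]-.31)<.04)&(X[:,0]>.685)&(X[:,2]>.02)&(X[:,2]<.19)];print("canister nearest x",np.percentile(Z[:,0],1) if len(Z) else None)
Y=X[(np.hypot(X[:,0]-.453,X[:,1]-.14)<.07)&(X[:,2]>.07)&(X[:,2]<.09)]
if len(Y)>50:print("box",cv2.minAreaRect(Y[:,:2].astype(np.float32)),np.percentile(Y[:,2],[2,50,99]))
E
```

```text
t: 71.18
tcp_pos: [0.4533, 0.1401, 0.2608]
tool_rot: [0.771, 0.636, 0.002, 0.001]
force: [-0.5, 0.1, -0.3]
finger_gap: 0.842
gripper_force: 0.0
t: 72.42
tcp_pos: [0.6464, 0.2971, 0.2574]
tool_rot: [0.771, 0.636, -0.002, -0.001]
force: [1.0, -0.3, 1.0]
finger_gap: 0.935
gripper_force: 0.0
tcp [0.6464 0.2971 0.2574] hdg 79.05
tin zt 0.072 2654 mid [0.6475 0.3   ] [0.056 0.057] shift units [0.1234 0.0231]
canister nearest x 0.7647977450391785
box ((0.4473855495452881, 0.14023670554161072), (0.04732596129179001, 0.10855785757303238), 0.15879613161087036) [0.0703 0.0763 0.0816]
```

View pics/w19.png

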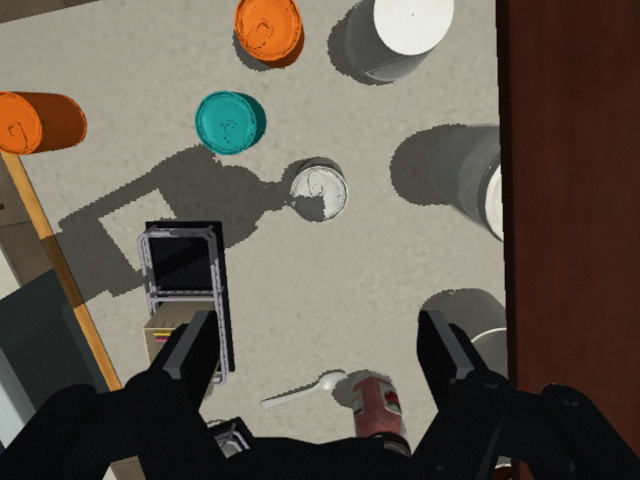

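The white/red tin is at (319,192), with turquoise (230,122) and orange (268,30) beside it as decoys. The box stands in the long cell. I grip the tin.

```bash
python3 -m handwheel '[[[0.06,0.01,1,0],[0.06,0.01,1,0],[0,0,1,0],[0,0,1,0],[0,0,1,0],[0,0,1,0],[0,0,1,0],[0,0,1,0],[0,0,0.6,0],[0,0,0.35,0],[0,0,0,0],[0,0,0,0]]]' 80; python3 -m handwheel '[[[0,0,0,0],[0,0,0,0],[0,0,0,0],[0,0,0,0],[0,0,0,0]]]' 50 35; python3 -m handwheel '[[[0,0,-0.2,0],[0,0,-0.7,0],[0,0,-0.9,0],[0,0,-0.9,0],[0,0,-0.9,0],[0,0,-0.5,0],[0,0,0,0],[0,0,0,0]]]'
```

```text
t: 73.97
tcp_pos: [0.6495, 0.3007, 0.0364]
tool_rot: [0.771, 0.636, 0.001, 0.0]
force: [-0.2, 0.3, 0.1]
finger_gap: 0.938
gripper_force: 0.0
t: 74.6
tcp_pos: [0.6488, 0.3006, 0.0356]
tool_rot: [0.771, 0.636, 0.0, 0.0]
force: [-0.4, 0.2, 2.3]
finger_gap: 0.592
gripper_force: 0.9
t: 75.6
tcp_pos: [0.648, 0.3003, 0.1371]
tool_rot: [0.771, 0.636, -0.001, -0.0]
force: [0.3, 0.8, -0.5]
finger_gap: 0.587
gripper_force: 0.0
```

The tin slipped out: the pads clearly close higher than assumed. I look again, then go lower.

```bash
python3 -m handwheel '[[[0,0,-1,0],[0,0,-1,0],[0,0,-1,0],[0,0,-1,0],[0,0,-0.8,0],[0,0,0,0],[0,0,0,0]]]' 80
python3 - <<'E'
from h import *
look('w20',dict(tin=(.648,.300)),r=.05)
E
```

```text
t: 76.47
tcp_pos: [0.6478, 0.3002, 0.2559]
tool_rot: [0.771, 0.636, -0.001, -0.001]
force: [-0.6, -0.3, 0.4]
finger_gap: 0.934
gripper_force: 0.0
tcp [0.6478 0.3002 0.2559] hdg 79.04
tin zt 0.072 2658 mid [0.6473 0.3001] [0.0565 0.0568] shift units [-0.006  -0.0188]
```

```bash
python3 -m handwheel '[[[0,-0.02,1,0],[0,0,1,0],[0,0,1,0],[0,0,1,0],[0,0,1,0],[0,0,1,0],[0,0,1,0],[0,0,1,0],[0,0,0.8,0],[0,0,0.5,0],[0,0,0.25,0],[0,0,0,0],[0,0,0,0]]]' 80; python3 -m handwheel '[[[0,0,0,0],[0,0,0,0],[0,0,0,0],[0,0,0,0],[0,0,0,0]]]' 50 35
```

```text
t: 78.15
tcp_pos: [0.649, 0.3008, 0.0201]
tool_rot: [0.771, 0.636, 0.001, 0.0]
force: [0.4, 0.1, 0.3]
finger_gap: 0.94
gripper_force: 0.0
t: 78.78
tcp_pos: [0.6484, 0.3009, 0.0202]
tool_rot: [0.771, 0.636, 0.0, 0.0]
force: [-2.1, -1.3, 5.7]
finger_gap: 0.657
gripper_force: 37.1
```

```bash
python3 -m handwheel '[[[0,0,-0.2,0],[0,0,-0.7,0],[0,0,-0.9,0],[0,0,-0.9,0],[0,0,-0.9,0],[0,0,-0.5,0],[0,0,0,0],[0,0,0,0]]]'; python3 -m handwheel '[[[-0.2,-0.4,0,0],[-0.46,-0.8,0,0],[-0.46,-0.8,0,0],[-0.46,-0.8,0,0],[-0.46,-0.8,0,0],[-0.46,-0.8,0,0],[-0.46,-0.8,0,0],[-0.46,-0.8,0,0],[-0.3,-0.45,0,0],[0,0,0,0],[0,0,0,0]]]'
python3 - <<'E'
from h import *
p,d=snapshot("scene");K,T=T_of("scene");P=cloud(K,T,d);s=sense();x,y,_=s["tcp_pos"];print(s["tcp_pos"])
X=P.reshape(-1,3);X=X[np.isfinite(X[:,0])];Y=X[(np.hypot(X[:,0]-x,X[:,1]-y)<.045)&(X[:,2]>.07)&(X[:,2]<.16)]
for a in(.1,.11,.12,.13):
    t=Y[(Y[:,2]>a)&(Y[:,2]<a+.01)];print(a,len(t),len(t) and (t.min(0),t.max(0)))
F=X[(abs(X[:,0]-.46)<.075)&(abs(X[:,1]-.18)<.13)&(X[:,2]>.031)&(X[:,2]<.046)];print(cv2.minAreaRect(F[:,:2].astype(np.float32)))
cv2.imwrite("pics/s21.png",cv2.resize(p[160:360,200:400,::-1],(600,600)))
E
```

```text
t: 79.78
tcp_pos: [0.6474, 0.3003, 0.1206]
tool_rot: [0.771, 0.636, -0.001, -0.0]
force: [0.1, -0.8, -1.7]
finger_gap: 0.657
gripper_force: 37.7
t: 81.15
tcp_pos: [0.4735, 0.2402, 0.1218]
tool_rot: [0.771, 0.636, 0.001, 0.0]
force: [0.3, -0.5, -1.6]
finger_gap: 0.658
gripper_force: 37.8
[0.4736 0.2402 0.1217]
0.1 51 (array([0.4436, 0.231 , 0.1011]), array([0.4954, 0.2687, 0.1098]))
0.11 79 (array([0.4433, 0.2306, 0.1103]), array([0.4943, 0.2693, 0.1199]))
0.12 84 (array([0.4431, 0.2312, 0.1201]), array([0.4934, 0.2696, 0.1299]))
0.13 81 (array([0.4433, 0.2332, 0.13  ]), array([0.4919, 0.2696, 0.1397]))
((0.4589826166629791, 0.1803160160779953), (0.2093273550271988, 0.0849514901638031), 79.29640197753906)
```

View pics/s21.png

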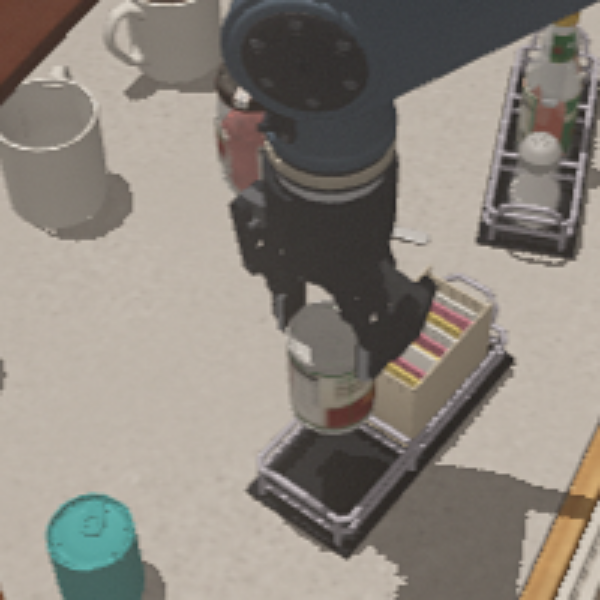

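The tin is upright above the square cell, and the box sits in the long cell. I lower.

```bash
python3 -m handwheel '[[[-0.03,-0.05,0.5,0],[0,0,0.6,0],[0,0,0.6,0],[0,0,0.6,0],[0,0,0.6,0],[0,0,0.5,0],[0,0,0.2,0],[0,0,0,0],[0,0,0,0]]]'; python3 -m handwheel '[[[0,0,0.08,0],[0,0,0.06,0],[0,0,0,0],[0,0,0,0]]]';python3 -m handwheel '[[[0,0,0.07,0],[0,0,0,0],[0,0,0,0]]]'
```

```text
t: 82.32
tcp_pos: [0.4713, 0.2396, 0.032]
tool_rot: [0.771, 0.636, 0.0, 0.0]
force: [-0.8, -0.0, -2.4]
finger_gap: 0.653
gripper_force: 37.8
t: 82.82
tcp_pos: [0.4709, 0.2394, 0.0281]
tool_rot: [0.771, 0.636, 0.0, 0.0]
force: [-1.0, -0.3, -2.0]
finger_gap: 0.657
gripper_force: 37.8
t: 83.2
tcp_pos: [0.4709, 0.2394, 0.0263]
tool_rot: [0.771, 0.636, 0.0, 0.0]
force: [-0.6, -0.0, -2.0]
finger_gap: 0.658
gripper_force: 37.8
```

```bash
python3 -m handwheel '[[[0,0,0.05,0],[0,0,0,0],[0,0,0,0]]]'; python3 -m handwheel '[[[0,0,0.03,0],[0,0,0,0],[0,0,0,0]]]'
```

```text
t: 83.58
tcp_pos: [0.4709, 0.2396, 0.0261]
tool_rot: [0.771, 0.636, 0.0, 0.0]
force: [-0.9, 0.5, 6.0]
finger_gap: 0.655
gripper_force: 38.6
t: 83.95
tcp_pos: [0.4709, 0.2396, 0.026]
tool_rot: [0.771, 0.636, 0.0, 0.0]
force: [-3.4, -0.3, 11.5]
finger_gap: 0.654
gripper_force: 39.2
```

Down on the base. I release, lift, back off and check everything.

```bash
python3 -m handwheel '[[[0,0,-0.06,0],[0,0,0,0],[0,0,0,0],[0,0,-0.2,0],[0,0,-0.6,0],[0,0,-1,0],[0,0,-1,0],[0,0,-1,0],[0,0,-1,0],[0,0,-1,0],[0,0,-1,0],[0,0,-1,0],[0,0,-1,0],[0.3,0.9,-1,0],[0.3,0.9,-0.5,0],[0.3,0.9,0,0],[0.3,0.9,0,0],[0.3,0.9,0,0],[0,0,0,0],[0,0,0,0]]]' 74
python3 - <<'E'
from h import *
A=look('w22',dict(tin=(.472,.239),sh1=(.441,-.061),sauce=(.458,-.129),sh2=(.4743,-.195)),r=.04)
p,d=snapshot("scene");B=cloud(*T_of("scene"),d);X=B.reshape(-1,3);X=X[np.isfinite(X[:,0])]
for n,c in dict(tin=(.470,.240),sh1=(.439,-.06),sauce=(.456,-.128),sh2=(.472,-.194),jam=(.6636,-.001)).items():
    Y=X[(np.hypot(X[:,0]-c[0],X[:,1]-c[1])<.032)&(X[:,2]>.02)&(X[:,2]<.2)];zt=np.percentile(Y[:,2],99.5);t=Y[Y[:,2]>zt-.01];print(n,zt.round(4),(t.min(0)+t.max(0))[:2]/2)
cv2.imwrite("pics/s22.png",cv2.resize(p[140:360,240:420,::-1],(491,600)))
E
```

```text
t: 86.45
tcp_pos: [0.5873, 0.2547, 0.2836]
tool_rot: [0.771, 0.636, -0.0, -0.0]
force: [-0.4, -0.6, 0.7]
finger_gap: 0.866
gripper_force: 0.0
tcp [0.5873 0.2547 0.2836] hdg 79.05
tin zt 0.0777 2288 mid [0.4706 0.2387] [0.0573 0.0572] shift units [-1.5161 -4.4632]
sh1 zt 0.0906 154 mid [ 0.4355 -0.0494] [0.0259 0.0162] shift units [-13.0954  -3.6495]
sauce zt 0.0379 41 mid [ 0.4675 -0.0988] [0.044  0.0186] shift units [-14.7946  -2.0191]
sh2 few
tin 0.0814 [0.4691 0.2403]
sh1 0.0981 [ 0.4389 -0.0561]
sauce 0.1937 [ 0.4551 -0.1276]
sh2 0.0919 [ 0.4705 -0.1916]
jam 0.1196 [ 0.6597 -0.001 ]
```

View pics/s22.png

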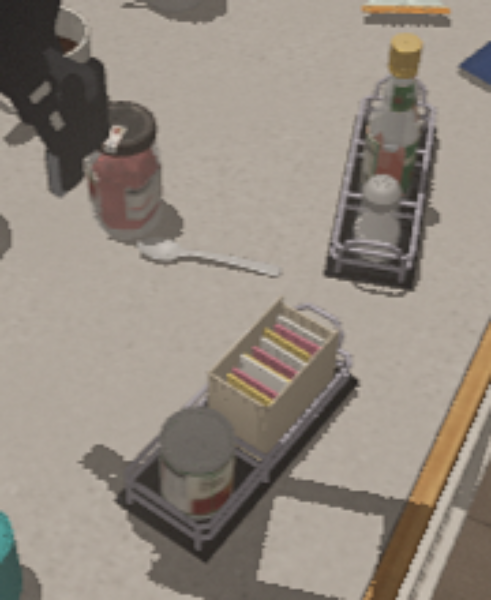

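In the scene crop the tin, box, sauce and near shaker stand in their cells, and the jam jar is untouched. The far shaker is partly hidden behind the bottle, so I check it by numbers from the wrist camera.

```bash
python3 -m handwheel '[[[-0.98,-0.03,0,0],[-0.98,-0.03,0,0],[-0.98,-0.03,0,0],[-0.98,-0.03,0,0],[-0.98,-0.03,0,0],[-0.98,-0.03,0,0],[-0.98,-0.03,0,0],[-0.98,-0.03,0,0],[-0.98,-0.03,0,0],[-0.98,-0.03,0,0],[-0.98,-0.03,0,0],[-0.98,-0.03,0,0],[-0.98,-0.03,0,0],[-0.98,-0.03,0,0],[-0.98,-0.03,0,0],[0,0,0,0],[0,0,0,0]]]'; python3 -c "
from h import *
look('w23',dict(sh1=(.441,-.061),sauce=(.458,-.129),sh2=(.4743,-.195)),r=.033)"
```

```text
t: 88.68
tcp_pos: [0.5068, -0.1039, 0.2834]
tool_rot: [0.772, 0.636, 0.0, -0.0]
force: [0.1, 0.8, -0.6]
finger_gap: 0.866
gripper_force: 0.0
tcp [ 0.5068 -0.1039  0.2834] hdg 78.98
sh1 zt 0.0947 924 mid [ 0.4397 -0.0593] [0.0337 0.0337] shift units [ 1.2385 -2.9759]
sauce zt 0.1906 998 mid [ 0.4572 -0.129 ] [0.0262 0.0275] shift units [-1.3679 -1.7589]
sh2 zt 0.0949 679 mid [ 0.4716 -0.1921] [0.0335 0.033 ] shift units [-3.7321 -0.7117]
```

All three stand on the base with tops at z 0.095, 0.191 and 0.095, so I hand in.

```bash
python3 -c "
from station import *
print(sign_off())"
```

```text
the job is handed in; nothing more can be done
None
```

Both caddies are made up and handed in at about 89 s; the last measurements and pictures show everything upright on the bases and the jam jar unmoved, but the box needed three grips and the tin and one shaker two each (nothing tipped), and I viewed 17 pictures, over the limit of 14.

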